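# Hang the clamp bar on the paint shaker and press it shut over the tin

### The arm

A 7-joint arm with a two-finger parallel gripper is mounted at the origin on the work surface. World frame = base frame: x ahead of the robot, y to its left, z up, the work surface at z = 0. Lengths are in m, angles in rad, forces in N, time in s.
With the tool pointing down it reaches from about 0.35 to 0.9 m from the base axis. Payload 8.1 kg.
Tool frame: the origin (TCP) lies at the very end of the fingers, on their centre line; the grasp point (between the pads) lies 19 mm behind it (arm.grasp_offset is the distance from the TCP to the grasp point, in m); z points along the fingers, y is the direction in which the jaws open and shut (so a half turn about z gives the same grasp; the last joint's range is limited). The gripper opens to 92 mm and grips with 3 to 60 N. Pads are 19 mm wide; open, the fingers measure 130 mm over their backs; the gripper's body (75 mm by 190 mm) begins 47 mm behind the grasp point.
Start: joints at [1.15, 0.434, 0.025, 1.573, -0.012, 1.134, -0.075], TCP at [0.195, -0.594, 0.189] pointing down, gripper open.
Joint ranges: [-2.62, 2.62], [-0.44, 2.09], [-1.27, 1.32], [0.08, 2.57], [-1.32, 4.46], [0.12, 2], [-2.74, 2.74]. Speed limits (rad/s): [2.22, 2.22, 3.01, 3.01, 3.14, 3.14, 3.14].

### API

Orientations are given as a rotation vector (axis times angle).
In Python, from cell import arm, eyes, workorder gives the robot as it stands.
- The arm moves only by the shell command python3 -m inch 'ROWS' [FORCE]. ROWS is JSON, a list that holds one entry, the list of rows, each a list of 5 numbers: the closure, from 0 (fully open) to 1 (shut), then the shift along the tool's x, y, z in mm, then the turn about the tool's z in degrees. A call has 1 to 12 rows; each row shifts and turns the pose as measured when the row begins, along the tool's axes as they then stand; what a row does not reach is not made up. A row lasts 1/10 s, in which the tool goes at most 50 mm and 8.59 degrees, less where a joint would pass 70% of its speed; a pose out of reach is approached as far as the arm can. A call with a gripper value outside its range is refused whole. The fingers move at their own pace and stop on an object; FORCE is the grip in N (left out, the last holds). Time passes only in rows, so rows that do not move let the fingers close. It gives the time, the measured TCP pose, the force and the opening at its end, in the units of the state.
- arm.observe(): the state, without advancing time (a new reading comes with each control period).
- eyes.get_image(name): name is "scene" or "side" or "wrist"; returns a dict with "frame" (400x640x3 uint8, blue, green, red), "intrinsics" (3x3 intrinsics, pixels), "k1" (the pictures are not rectified: a ray, as slopes to the right and down, at radius r is drawn at 1 + k1 r^2 times it, then the intrinsics apply), "rvec" (rotation vector, rad) and "tvec" (3), from world to camera coordinates, as OpenCV has them; the wrist camera has in their place "T_tool_cam" (4x4, takes a point from camera to tool coordinates, whose origin is the TCP and whose axes are the flange's). Camera axes: x right, y down, z forward; pixel columns grow to the right and rows downward; lengths in m; the calibration is good to about 2 mm. A picture is of the moment at which its call begins: read the wrist's pose just before it. There is no depth.
- workorder.sign_off(): hands the job in, once; it reports no verdict.
The state is a dict: "clock": time; "joints": joint angles; "dq": joint speeds; "joint_efforts": joint torques, N m; "position": TCP position; "ee_rot": TCP orientation; "force": force on the tool from outside, world axes, zero at the start; "ft_torque": the same for the moment, N m; "width": opening from 0.0 (shut) to 1.0 (fully open).
Only numpy, scipy, OpenCV 4.12 (cv2) and the standard library are available. Lean on these libraries where they do the work, as an engineer would, in place of code of your own. Each camera call takes 0.05 s, during which the arm holds its last target.

### The job

Clamp the paint tin in the shaker: take the loose clamp bar by its grip, hang it level over both guide pins at once, then press it down evenly until both spring bolts have snapped over its ends and it stays down by itself when you let go. The shaker's carriage may have stopped anywhere in its stroke, so feel for the pins instead of forcing the bar: keep its whole load on the machine, side loads on the pins included, below 50 N at all times. Leave the other things on the bench where they are.

Things in the scene. Friction and masses are not known exactly. Their poses are not given: they have to be found in the camera images.
- clamp_bar: Loose clamp bar, 0.28 to 0.45 kg, lying on its pad: bare aluminium bar 204 mm long (own y), 60 wide (own x), 10 thick, with a 14 mm through hole 80 mm either side of its middle, a rubber pad of 70 mm diameter below and a black grip on top. Origin: centre of the pad's underside, z up; bar underside at z = 14 mm, top at 24. Half a turn about z leaves it the same.
- bar_grip (a point): Middle of the clamp bar's grip, 52 mm above the bar's origin, same axes. The grip is a black block 24 mm wide (x), 44 long (y), 20 tall, on two short legs, its underside 18 mm above the bar. Held across its 44 mm length the bar is less apt to rock end to end than across its 24 mm width.
- shaker: Fixed paint shaker: grey base 220 (own x) by 270 mm (own y), top at z = 85 mm; origin at the centre of its underside on the bench, z up. This is the BASE's pose. The aluminium carriage on it (columns, pins, bolts, tin) has stopped anywhere from -13 to +13 mm along own x from mid stroke: not measured. It is held there rigidly and does not yield to pushing.
- pins_mid (a point): Fixed to the shaker's base, same axes: where the point midway between the two pin tips would be at mid stroke, z = 266 mm (real pins: shifted with the carriage along x). Pins: upright steel, 12 mm diameter, at y = +80 and -80 mm, 40 mm tall on column tops at z = 226; the last 4 mm taper to a 9 mm flat tip.
- bolts_mid (a point): Fixed to the base, same axes: midway between the two sprung bolts at mid stroke, z = 239 mm, the flat underside of their noses. Each nose, sloped above (to z = 260.5), stands 7 mm in over a bar end, in a bracket at y = 108 to 122 mm either side, 36 wide (x), top z = 268. A bar coming down pushes both back; they snap out over its top.
- lid_mid (a point): Fixed to the base, same axes: centre of the tin's lid at mid stroke and unpressed, z = 227 mm, inside a rim of 79 mm inner diameter, 3.5 mm high. The 99 mm paint tin stands on a sprung table between the pins: pressed on its lid it starts to sink at about 6 N, then 2 mm per N, damped by 0.3 N per mm/s.
- bar_home (a point): Fixed to the base, same axes: the bar's origin when latched, at mid stroke, z = 215 mm. On the way down the bar's origin is at z = 252 when it meets the pin tips, 239 at the sloped noses, 227 as its pad meets the lid, 212 when it strikes the unyielding column tops. Pressing home takes about 8 to 20 N; not latched, that end springs up 6 mm or more.
- mixing_cup: Bystander: an open white plastic mixing cup, 100 mm across the rim, 120 mm tall, origin at the centre of its underside.
- spray_can: Bystander: a metal spray can, 64 mm diameter, 180 mm tall, upright, origin at the centre of its underside.
- spare_lid: Bystander: a flat plastic tin lid, 96 mm diameter, 10 mm thick, lying flat, origin at the centre of its underside.
Mind the look-alikes: they are no part of the job. What is shaped like the clamp_bar but blue or orange is not meant.

How it is judged:
On the way:
1. the bar is hung level over both pins (both pin tips well into its holes), not yet pressed down (x of clamp_bar in the frame of shaker between -0.016 and 0.016 m and y of clamp_bar in the frame of shaker between -0.004 and 0.004 m and angle between the y axis of clamp_bar and the y axis of shaker, either way round below 0.05 rad and z of clamp_bar in the frame of shaker between 0.222 and 0.246 m and angle between clamp_bar's own z axis and vertical below 0.06 rad), for 0.1 s.
At the end, for the whole second after the job is handed in: The bar is at rest on both pins, held down on the tin under both bolts: its origin 209 to 217.5 mm above the shaker's (215 when latched, 219 or more if not), level within 0.025 rad, within 16 mm in x and 4 mm in y of the shaker's origin, bar and shaker y axes within 0.05 rad (x of clamp_bar in the frame of shaker between -0.016 and 0.016 m and y of clamp_bar in the frame of shaker between -0.004 and 0.004 m and angle between the y axis of clamp_bar and the y axis of shaker, either way round below 0.05 rad and z of clamp_bar in the frame of shaker between 0.209 and 0.2175 m and angle between clamp_bar's own z axis and vertical below 0.025 rad and linear speed of clamp_bar below 0.01 m/s); the robot touches nothing.
It fails at once if the bar bears on the shaker (pins, bolts, columns, tin or base) with more than 50 N in all, side loads included (latched and let go it is about 20 N) (contact force between clamp_bar and shaker above 50 N).
It fails at once if the mixing cup is pushed more than 20 mm or knocked over (distance of mixing_cup from where it was at the start of the episode above 0.02 m or angle between mixing_cup's own z axis and vertical above 0.3 rad).
It fails at once if the spray can is pushed more than 20 mm or knocked over (distance of spray_can from where it was at the start of the episode above 0.02 m or angle between spray_can's own z axis and vertical above 0.3 rad).
It fails at once if the spare lid is pushed more than 20 mm or knocked over (distance of spare_lid from where it was at the start of the episode above 0.02 m or angle between spare_lid's own z axis and vertical above 0.3 rad).
It also fails if it takes over 72 s, if anything falls off the work surface, if the arm or the gripper's body presses on something with over 40 N, if the wrist force passes 120 N, or if a joint passes its speed limit or range.

## Working session

There is one attempt and no reset: what is moved stays moved. The work goes in short steps, Python scripts to look and compute and a shell command to move; the robot and the scene stay as the last step left them, time stands still between calls to the robot, and variables do not carry over. Pictures are saved under pics/ and viewed, and the job is handed in when it is done.

```bash
ls; mkdir -p pics; python3 - <<'E'
from cell import arm, eyes, workorder
import cv2
s=arm.observe(); print(s)
for n in ("scene","side","wrist"):
    d=eyes.get_image(n); cv2.imwrite(f"pics/{n}0.png",d["frame"])
    import numpy as np
    np.save(f"pics/{n}0.npy",d,allow_pickle=True)
    print(n,{k:v for k,v in d.items() if k!="frame"})
E
```

```text
pics
{'clock': 0.0, 'joints': array([ 1.1503986 ,  0.43522546,  0.02496575,  1.57410049, -0.01156223,
        1.13400038, -0.07510703]), 'dq': array([ 1.00913466e-03, -1.22836713e-04, -4.12093743e-04, -1.45181860e-04,
       -2.37142926e-05, -6.35891290e-04,  7.27314841e-04]), 'joint_efforts': array([-3.38226710e-05, -6.67845154e+01,  9.84591767e-01, -3.14452565e+01,
       -6.05799886e-02,  4.27386013e-02,  9.17804209e-05]), 'position': array([ 0.19504853, -0.59318092,  0.1884421 ]), 'ee_rot': array([-3.10051571e+00, -4.96770803e-01,  6.64065428e-04]), 'force': array([-0.07413943,  1.79095924, -0.25072495]), 'ft_torque': array([0.00302717, 0.0129753 , 0.00768936]), 'width': 1.000648357622502}
scene {'intrinsics': array([[471.77054745,   0.        , 314.39195406],
       [  0.        , 471.77054745, 202.40694461],
       [  0.        ,   0.        ,   1.        ]]), 'k1': -0.05220666220239041, 'rvec': array([ 2.29250086,  0.6377926 , -0.2675102 ]), 'tvec': array([-5.10696604e-01,  5.03654986e-04,  1.49309725e+00])}
side {'intrinsics': array([[461.60763803,   0.        , 331.24785918],
       [  0.        , 461.60763803, 201.86364603],
       [  0.        ,   0.        ,   1.        ]]), 'k1': -0.08652371313728464, 'rvec': array([ 0.78127755, -2.43153863,  1.24040065]), 'tvec': array([0.49229147, 0.28437062, 1.29259601])}
wrist {'intrinsics': array([[324.46767837,   0.        , 318.78208239],
       [  0.        , 324.46767837, 197.45521407],
       [  0.        ,   0.        ,   1.        ]]), 'k1': -0.012247069460034114, 'T_tool_cam': array([[ 5.23409779e-04, -9.65343806e-01, -2.60980961e-01,
         7.05587939e-02],
       [ 9.99999526e-01,  2.90894507e-04,  9.29555627e-04,
        -3.83954397e-04],
       [-8.21422839e-04, -2.60981324e-01,  9.65343500e-01,
        -1.95472462e-01],
       [ 0.00000000e+00,  0.00000000e+00,  0.00000000e+00,
         1.00000000e+00]])}
```

View pics/scene0.png

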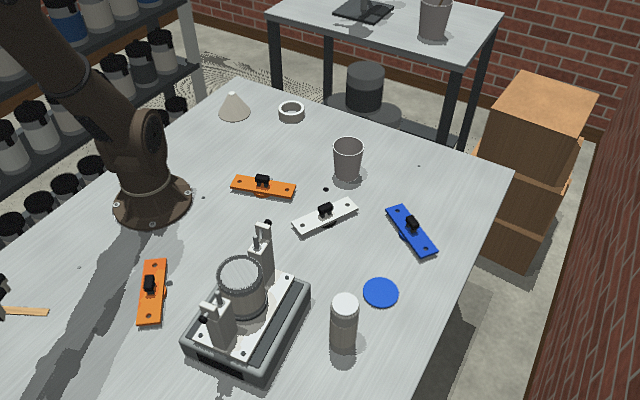

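View pics/side0.png

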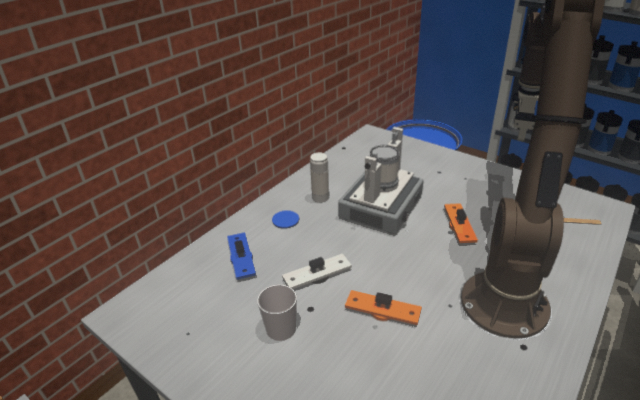

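View pics/wrist0.png

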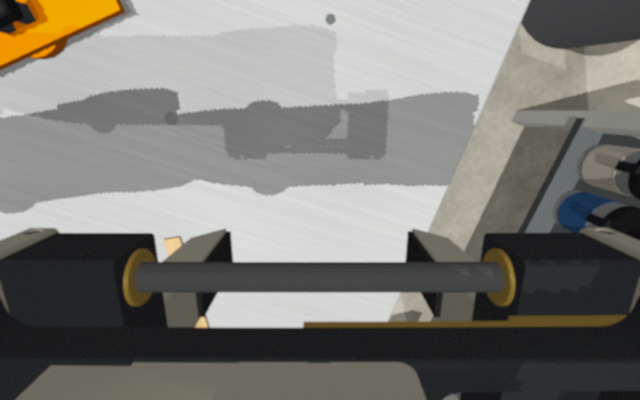

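The scene view shows four bars: orange (262,186), orange (151,292), blue (411,230) and bare aluminium (325,215). Only the aluminium one fits "bare aluminium". The shaker is at about (245,310), the cup at (348,160), the can at (344,320) and the spare lid at (380,292). I'll confirm the bar in enlarged crops.

```bash
cat > h.py <<'E'
import numpy as np, cv2
from scipy.spatial.transform import Rotation as R
def load(n): return np.load(f"pics/{n}.npy",allow_pickle=True).item()
def ext(d,pose=None):
    if "rvec" in d: return cv2.Rodrigues(d["rvec"])[0], np.array(d["tvec"])
    p,rv=pose; T=np.eye(4);T[:3,:3]=R.from_rotvec(rv).as_matrix();T[:3,3]=p
    T=np.linalg.inv(T@d["T_tool_cam"]); return T[:3,:3],T[:3,3]
def dist(d): return np.array([d["k1"],0,0,0,0.])
def ray(d,uv,pose=None):
    Rm,t=ext(d,pose)
    q=cv2.undistortPoints(np.array(uv,float).reshape(-1,1,2),d["intrinsics"],dist(d)).reshape(-1,2)
    v=np.c_[q,np.ones(len(q))]@Rm
    return -Rm.T@t, v/np.linalg.norm(v,axis=1)[:,None]
def onz(d,uv,z,pose=None):
    o,v=ray(d,uv,pose); return o+v*((z-o[2])/v[:,2])[:,None]
def proj(d,P,pose=None):
    Rm,t=ext(d,pose)
    return cv2.projectPoints(np.array(P,float).reshape(-1,3),cv2.Rodrigues(Rm)[0],t,d["intrinsics"],dist(d))[0].reshape(-1,2)
def tri(d1,uv1,d2,uv2,p1=None,p2=None):
    o1,v1=ray(d1,[uv1],p1);o2,v2=ray(d2,[uv2],p2);v1=v1[0];v2=v2[0]
    s=np.linalg.lstsq(np.c_[v1,-v2],o2-o1,rcond=None)[0]
    a=o1+s[0]*v1;b=o2+s[1]*v2
    return (a+b)/2,np.linalg.norm(a-b)
E
python3 - <<'E'
from h import *
a=load("scene0")["frame"];b=load("side0")["frame"]
c1=cv2.resize(a[180:250,270:370],(800,560),interpolation=cv2.INTER_CUBIC);cv2.imwrite("pics/c1.png",c1)
c2=cv2.resize(b[240:310,265:365],(800,560),interpolation=cv2.INTER_CUBIC);cv2.imwrite("pics/c2.png",c2)
cv2.imwrite("pics/c3.png",cv2.resize(a[215:390,170:320],None,fx=3.4,fy=3.4,interpolation=cv2.INTER_CUBIC))
cv2.imwrite("pics/c4.png",cv2.resize(b[115:245,330:435],None,fx=4.5,fy=4.5,interpolation=cv2.INTER_CUBIC))
E
```

```text
(no output)
```

View pics/c1.png

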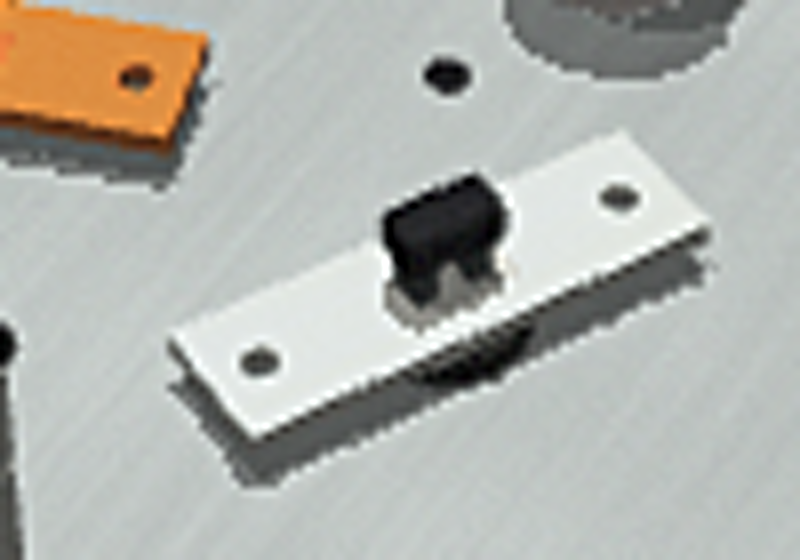

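View pics/c2.png

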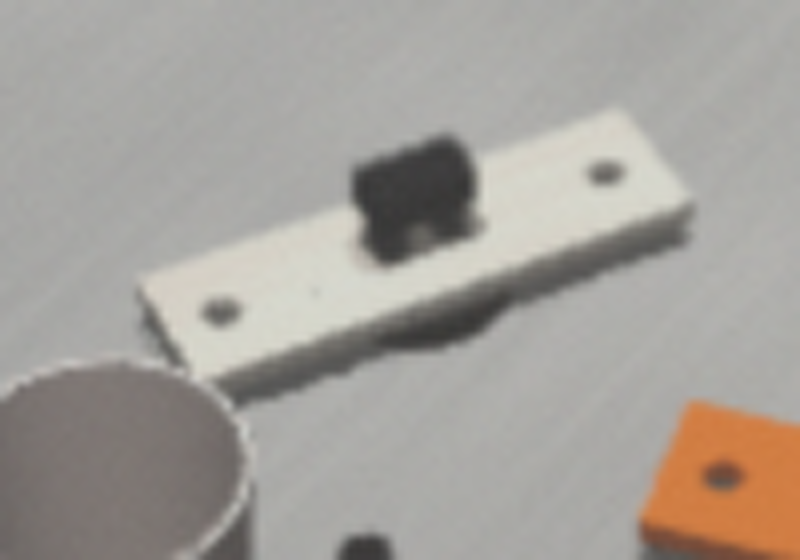

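View pics/c3.png

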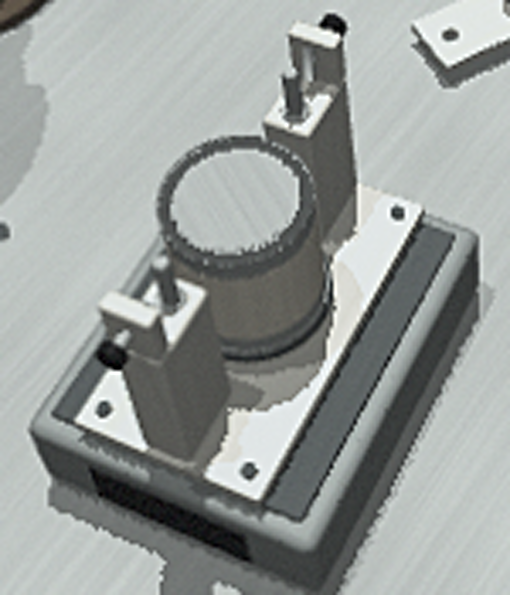

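View pics/c4.png

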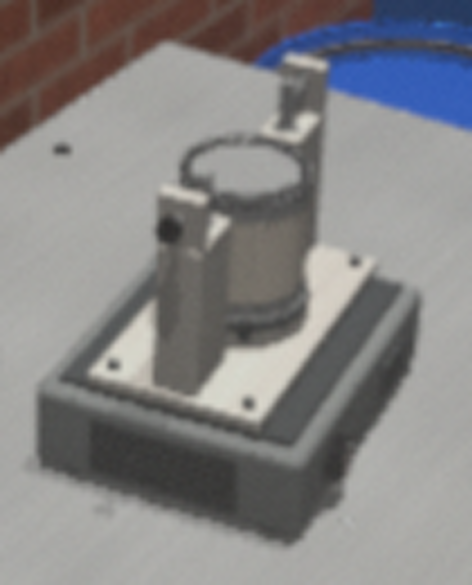

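The crops confirm it: bare aluminium bar, two holes at scene (302,225) and (347,204), and a black grip. The pin tips are at scene (217,292) and (255,237). Next I'll measure.

```bash
python3 - <<'E'
from h import *
np.set_printoptions(precision=4,suppress=True)
S=load("scene0");D=load("side0")
c=lambda uv,k,o:((np.array(uv)+.5)/k-.5+np.array(o))
h1=[c(p,8,(270,180)) for p in((260,362),(620,198))]
h2=[c(p,8,(265,240)) for p in((221,311),(606,172))]
A=onz(S,h1,.023);B=onz(D,h2,.023)
for X in(A,B): print("bar holes",X,"len",np.linalg.norm(X[0]-X[1]),"mid",X.mean(0))
# side ordering
print(tri(S,h1[0],D,h2[1]),tri(S,h1[1],D,h2[0]))
t=[c(p,3.4,(170,215)) for p in((161,259),(290,73))]
P=onz(S,t,.266);print("pins",P,np.linalg.norm(P[0]-P[1]),P.mean(0))
d=P[1]-P[0];print("yaw of pin line",np.degrees(np.arctan2(d[1],d[0])))
d=A[1]-A[0];print("yaw bar scene",np.degrees(np.arctan2(d[1],d[0])));d=B[0]-B[1];print("side",np.degrees(np.arctan2(d[1],d[0])))
# carriage plate screws ~ z .09; base top outline corners
# lid centre scene ellipse
print("lid",onz(S,[c((238,202),3.4,(170,215))],.23))
print("can top",onz(S,[(344,303)],.18),"cup top",onz(S,[(348,145)],.12),"sparelid",onz(S,[(381,292)],.01))
print("side can",onz(D,[(319,158)],.18),"cup",onz(D,[(278,302)],.12),"lid",onz(D,[(286,219)],.01))
# base lower corners
print("base top corners",onz(S,[c(p,3.4,(170,215)) for p in((32,432),(318,555),(478,232))],.083))
E
```

```text
bar holes [[0.4664 0.1457 0.023 ]
 [0.54   0.2886 0.023 ]] len 0.16072326253220756 mid [0.5032 0.2171 0.023 ]
bar holes [[0.5405 0.2894 0.023 ]
 [0.4677 0.147  0.023 ]] len 0.15999365587233577 mid [0.5041 0.2182 0.023 ]
(array([0.467 , 0.1463, 0.0228]), np.float64(0.0017863386621893474)) (array([0.5402, 0.2891, 0.0228]), np.float64(0.0008870978855875427))
pins [[ 0.536  -0.2742  0.266 ]
 [ 0.5159 -0.1179  0.266 ]] 0.15755716035899475 [ 0.5259 -0.1961  0.266 ]
yaw of pin line 97.31982043579386
yaw bar scene 62.74534916663162
side 62.93269139435364
lid [[ 0.5301 -0.199   0.23  ]]
can top [[ 0.7443 -0.1175  0.18  ]] cup top [[0.4582 0.4371 0.12  ]] sparelid [[0.7657 0.0611 0.01  ]]
side can [[ 0.7338 -0.1022  0.18  ]] cup [[0.4478 0.4444 0.12  ]] lid [[0.7552 0.0695 0.01  ]]
base top corners [[ 0.4468 -0.3455  0.083 ]
 [ 0.6599 -0.315   0.083 ]
 [ 0.6176 -0.0532  0.083 ]]
```

```bash
cat > go.py <<'E'
import sys
from h import *
from cell import arm
s=arm.observe(); p=s["position"];M=R.from_rotvec(s["ee_rot"]).as_matrix()
yaw=np.degrees(np.arctan2(M[1,1],M[0,1]))
tilt=np.degrees(np.arccos(-M[2,2]))
print("t %.2f pos %s yaw_y %.2f tilt %.2f width %.3f F %s T %s j7 %.2f"%(s["clock"],p.round(4),yaw,tilt,s["width"],s["force"].round(2),s["ft_torque"].round(2),s["joints"][6]))
if len(sys.argv)>3:
    t=np.array(list(map(float,sys.argv[1:4])))
    print("shift tool mm",(M.T@(t-p)*1000).round(1))
    if len(sys.argv)>4:
        d=(float(sys.argv[4])-yaw+90)%180-90
        print("turn tool deg",round(-d,2), "joints",s["joints"].round(2))
E
python3 go.py 0.42 0.05 0.36 62.85
```

```text
t 0.15 pos [ 0.1951 -0.5933  0.1886] yaw_y -71.79 tilt 0.07 width 0.999 F [-0.14  0.49 -0.51] T [ 0.01 -0.01  0.  ] j7 -0.08
shift tool mm [ 414.6 -541.  -170.8]
turn tool deg 45.36 joints [ 1.15  0.44  0.02  1.57 -0.01  1.13 -0.08]
```

```bash
python3 -m inch '[[[0,20,-20,-40,-8],[0,20,-30,-40,-8],[0,20,-30,-40,-8],[0,20,-20,-40,-8]]]' 20; python3 go.py 0.42 0.05 0.36 62.85
```

```text
clock: 0.55
position: [0.2111, -0.4673, 0.3418]
ee_rot: [-2.82, -1.346, 0.003]
force: [0.8, -1.5, 0.3]
width: 1.002
t 0.55 pos [ 0.2111 -0.4673  0.3418] yaw_y -38.98 tilt 0.97 width 1.002 F [ 0.81 -1.45  0.31] T [-0.1  -0.1  -0.03] j7 0.34
shift tool mm [ 533.6 -163.3  -12.8]
turn tool deg 78.17 joints [ 1.13  0.18 -0.11  1.56  0.02  1.42  0.34]
```

```bash
python3 -m inch '[[[0,43,-13,-2,-8],[0,44,-7,-2,-8],[0,45,-1,-2,-8],[0,45,5,-2,-8],[0,43,12,0,-8],[0,41,18,0,-8],[0,38,23,0,-8],[0,35,28,0,-8],[0,31,33,0,-8],[0,26,37,0,-8]]]'; python3 go.py 0.45 0.16 0.30 62.85
```

```text
clock: 1.55
position: [0.3709, -0.0338, 0.3575]
ee_rot: [-1.226, -2.889, 0.001]
force: [1.0, -0.7, -0.2]
width: 0.999
t 1.55 pos [ 0.3709 -0.0338  0.3575] yaw_y 43.99 tilt 0.20 width 0.999 F [ 0.98 -0.7  -0.22] T [ 0.01 -0.25  0.06] j7 0.79
shift tool mm [ 84.4 191.6  57.3]
turn tool deg -18.86 joints [ 0.66 -0.06 -0.64  1.77 -0.04  1.42  0.79]
```

```bash
python3 go.py 0.504 0.218 0.2 62.85; python3 -m inch '[[[0,16,43,15,-7],[0,20,40,25,-7],[0,20,40,25,-6],[0,20,40,25,0],[0,15,38,25,0],[0,0,30,15,0]]]'; python3 go.py 0.504 0.218 0.2 62.85
```

```text
t 1.55 pos [ 0.3709 -0.0338  0.3575] yaw_y 43.99 tilt 0.20 width 0.999 F [ 0.98 -0.7  -0.22] T [ 0.01 -0.25  0.06] j7 0.79
shift tool mm [ 88.3 271.  157.2]
turn tool deg -18.86 joints [ 0.66 -0.06 -0.64  1.77 -0.04  1.42  0.79]
clock: 2.15
position: [0.4185, 0.2131, 0.23]
ee_rot: [0.673, 3.063, 0.003]
force: [0.8, -0.6, 0.7]
width: 0.999
t 2.15 pos [0.4185 0.2131 0.23  ] yaw_y 65.20 tilt 0.33 width 0.999 F [ 0.79 -0.61  0.71] T [ 0.04 -0.2  -0.06] j7 0.32
shift tool mm [-75.4  40.3  30.5]
turn tool deg 2.35 joints [ 0.18  0.26 -0.92  1.83  0.23  1.16  0.32]
```

```bash
python3 -m inch '[[[0,-38,20,0,2],[0,-35,18,0,0],[0,0,0,0,0],[0,0,0,0,0]]]'; python3 go.py 0.504 0.218 0.2 62.85; python3 - <<'E'
from h import *
from cell import arm,eyes
s=arm.observe();d=eyes.get_image("wrist");d["pose"]=(s["position"],s["ee_rot"]);np.save("pics/w1.npy",d,allow_pickle=True);cv2.imwrite("pics/w1.png",d["frame"])
E
```

```text
clock: 2.55
position: [0.5009, 0.2212, 0.2258]
ee_rot: [-0.716, -3.058, -0.001]
force: [0.1, 0.1, -0.6]
width: 0.996
t 2.55 pos [0.5009 0.2212 0.2258] yaw_y 63.64 tilt 0.08 width 0.996 F [ 0.12  0.11 -0.64] T [ 0.   -0.05  0.01] j7 0.29
shift tool mm [-4.3 -1.5 25.8]
turn tool deg 0.79 joints [ 0.11  0.41 -0.86  1.66  0.33  1.23  0.29]
```

View pics/w1.png

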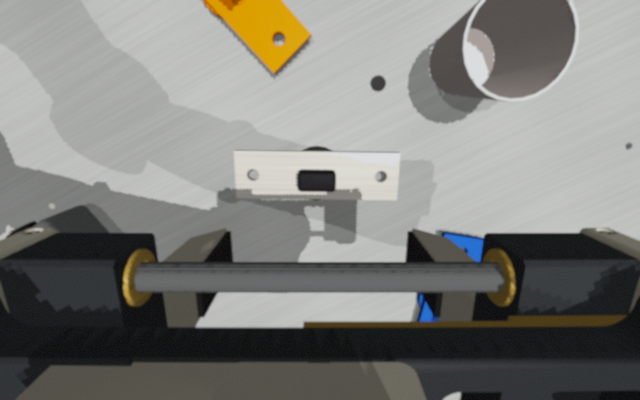

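The wrist view shows the bar squarely between the fingers, with its holes at (252.5,174.5) and (380.5,177) and the grip at (317,181). I'll cross-check its position from these.

```bash
python3 - <<'E'
from h import *
np.set_printoptions(precision=4,suppress=True)
d=load("w1");f=d["frame"]
cv2.imwrite("pics/w1c.png",cv2.resize(f[140:215,220:415],None,fx=4,fy=4,interpolation=cv2.INTER_CUBIC))
g=cv2.cvtColor(f,cv2.COLOR_BGR2GRAY)
pts=[]
for x0,y0 in((252,174),(380,176)):
    w=255-g[y0-6:y0+7,x0-6:x0+7].astype(float);w=np.clip(w-w.min()-0.4*np.ptp(w),0,None)
    yy,xx=np.mgrid[y0-6:y0+7,x0-6:x0+7];pts.append(((w*xx).sum()/w.sum(),(w*yy).sum()/w.sum()))
print(pts)
X=onz(d,pts,.022,d["pose"]);e=X[1]-X[0];print(X,np.linalg.norm(e),X.mean(0),np.degrees(np.arctan2(e[1],e[0])))
G=onz(d,[(317,181)],.062,d["pose"]);print(G)
E
```

```text
[(np.float64(250.71477333333337), np.float64(174.99552000000003)), (np.float64(382.3833207391633), np.float64(176.2554784639692))]
[[0.4714 0.1413 0.022 ]
 [0.546  0.2885 0.022 ]] 0.16500542365173723 [0.5087 0.2149 0.022 ] 63.108151143954494
[[0.5074 0.2164 0.062 ]]
```

View pics/w1c.png

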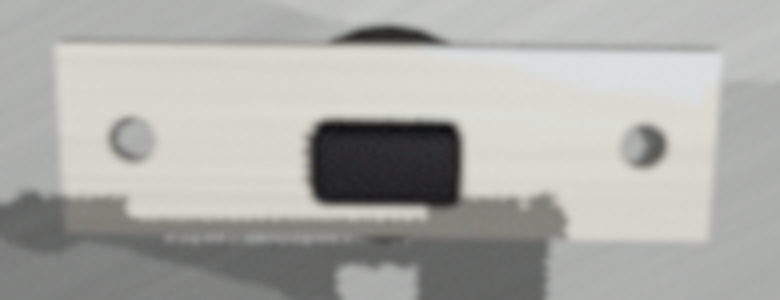

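```bash
python3 - <<'E'
from h import *
np.set_printoptions(precision=4,suppress=True)
d=load("w1")
c=lambda p:((p[0]+.5)/4-.5+220,(p[1]+.5)/4-.5+140)
X=onz(d,[c((131,139)),c((644,146))],.024,d["pose"]);e=X[1]-X[0];print(X,np.linalg.norm(e),X.mean(0),np.degrees(np.arctan2(e[1],e[0])))
# bar top corners
X=onz(d,[c(p) for p in((55,42),(720,52),(712,240),(62,236))],.024,d["pose"]);print(X.mean(0),[np.linalg.norm(X[i]-X[(i+1)%4]) for i in range(4)])
for a,b in((0,1),(3,2)):
  e=X[b]-X[a];print(np.degrees(np.arctan2(e[1],e[0])))
print(onz(d,[c((387,161))],.062,d["pose"]))
E
python3 go.py 0.505 0.2165 0.09 62.9
```

```text
[[0.4714 0.1441 0.024 ]
 [0.5443 0.2864 0.024 ]] 0.15987000457048525 [0.5079 0.2153 0.024 ] 62.870745882654724
[0.5084 0.215  0.024 ] [np.float64(0.20335668573865753), np.float64(0.05974981346857489), np.float64(0.20665183487181776), np.float64(0.06149206671127693)]
62.80714386485221
63.299224558156794
[[0.5059 0.2163 0.062 ]]
t 2.60 pos [0.5011 0.2207 0.2258] yaw_y 63.60 tilt 0.04 width 1.004 F [ 0.41 -0.05 -0.48] T [ 0.07 -0.13  0.  ] j7 0.29
shift tool mm [ -5.5  -2.  135.8]
turn tool deg 0.7 joints [ 0.11  0.41 -0.86  1.66  0.33  1.22  0.29]
```

```bash
python3 -m inch '[[[0,-5,-2,35,0.7],[0,0,0,40,0],[0,0,0,40,0],[0,0,0,10,0],[0,0,0,0,0]]]'; python3 go.py 0.5055 0.2165 0.033 62.9
```

```text
clock: 3.1
position: [0.5036, 0.2162, 0.101]
ee_rot: [0.735, 3.05, 0.003]
force: [0.8, -0.3, 0.2]
width: 1.0
t 3.10 pos [0.5036 0.2162 0.101 ] yaw_y 62.90 tilt 0.29 width 1.000 F [ 0.78 -0.25  0.18] T [ 0.07 -0.17  0.02] j7 0.18
shift tool mm [-1.3  0.9 68. ]
turn tool deg -0.0 joints [ 0.06  0.53 -0.79  1.83  0.45  0.97  0.18]
```

```bash
python3 -m inch '[[[0,-1,1,25,0],[0,0,0,25,0],[0,0,0,15,0],[0,0,0,8,0],[0,0,0,0,0]]]'; python3 go.py 0.5055 0.2165 0.034 62.9
```

```text
clock: 3.6
position: [0.5101, 0.2194, 0.0351]
ee_rot: [0.734, 3.039, 0.013]
force: [0.1, -0.0, -0.3]
width: 1.005
t 3.60 pos [0.5101 0.2194 0.0351] yaw_y 62.85 tilt 0.99 width 1.005 F [ 0.11 -0.03 -0.27] T [ 0.   -0.12 -0.04] j7 0.10
shift tool mm [ 2.8 -4.7  1. ]
turn tool deg -0.05 joints [ 0.01  0.61 -0.73  1.88  0.54  0.84  0.1 ]
```

```bash
python3 -m inch '[[[0,2.5,-4,1,0],[0,0,0,0,0],[0,0,0,0,0]]]'; python3 go.py 0.5055 0.2165 0.034 62.9;  python3 - <<'E'
from h import *
from cell import arm,eyes
s=arm.observe();d=eyes.get_image("wrist");d["pose"]=(s["position"],s["ee_rot"]);np.save("pics/w2.npy",d,allow_pickle=True);cv2.imwrite("pics/w2.png",d["frame"])
E
```

```text
clock: 3.9
position: [0.5072, 0.2178, 0.0368]
ee_rot: [0.733, 3.036, 0.016]
force: [0.4, -0.0, 0.3]
width: 0.999
t 3.90 pos [0.5072 0.2178 0.0368] yaw_y 62.85 tilt 1.20 width 0.999 F [ 0.36 -0.02  0.31] T [ 0.11 -0.13 -0.06] j7 0.10
shift tool mm [ 0.9 -2.   2.7]
turn tool deg -0.05 joints [ 0.01  0.6  -0.73  1.89  0.54  0.83  0.1 ]
```

View pics/w2.png

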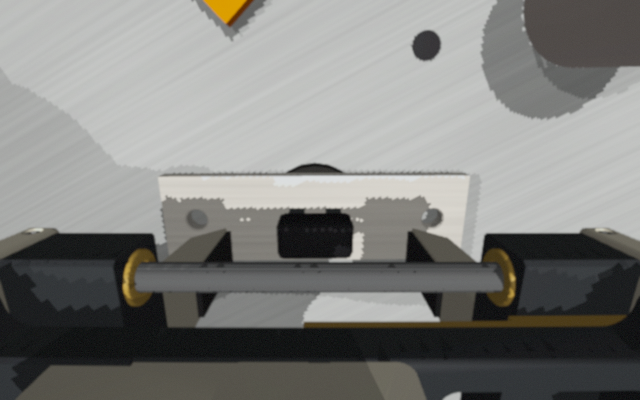

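Tilt has drifted to 1.2°. I'll re-approach more slowly to see if it comes back.

```bash
python3 -m inch '[[[0,0,0,-40,0],[0,0,0,-40,0],[0,0,0,0,0],[0,0,0,0,0]]]'; python3 go.py 0.506 0.2165 0.034 62.9
```

```text
clock: 4.35
position: [0.5054, 0.2173, 0.12]
ee_rot: [0.733, 3.037, 0.016]
force: [0.1, -1.4, -0.8]
width: 0.997
t 4.35 pos [0.5054 0.2173 0.12  ] yaw_y 62.85 tilt 1.18 width 0.997 F [ 0.11 -1.4  -0.79] T [ 0.02 -0.1  -0.02] j7 0.19
shift tool mm [ 0.4 -1.6 86. ]
turn tool deg -0.05 joints [ 0.07  0.5  -0.81  1.82  0.43  0.99  0.19]
```

```bash
sed -i 's|^if len(sys.argv)>3|print("toolz xy mrad",(M[:2,2]*1000).round(1),"y-axis z mrad",round(M[2,1]*1000,1),"x-axis z mrad",round(M[2,0]*1000,1))\n&|' go.py; python3 go.py; python3 -m inch '[[[0,0,0,10,0],[0,0,0,10,0],[0,0,0,10,0],[0,0,0,10,0],[0,0,0,0,0]]]' >/dev/null;python3 go.py;python3 -m inch '[[[0,0,0,-30,0],[0,0,0,0,0],[0,0,0,-30,0],[0,0,0,0,0]]]' >/dev/null;python3 go.py
```

```text
t 4.35 pos [0.5054 0.2173 0.12  ] yaw_y 62.85 tilt 1.18 width 0.997 F [ 0.11 -1.4  -0.79] T [ 0.02 -0.1  -0.02] j7 0.19
toolz xy mrad [19.6  6. ] y-axis z mrad 14.3 x-axis z mrad -14.7
t 4.85 pos [0.5042 0.2161 0.0728] yaw_y 62.87 tilt 0.87 width 1.002 F [ 0.24  0.67 -0.87] T [-0.02 -0.13  0.01] j7 0.14
toolz xy mrad [14.7  3.6] y-axis z mrad 10.0 x-axis z mrad -11.4
t 5.25 pos [0.5019 0.2158 0.1316] yaw_y 62.94 tilt 0.56 width 0.998 F [-0.37  0.72  0.13] T [ 0.1  -0.15  0.01] j7 0.20
toolz xy mrad [9.4 2.7] y-axis z mrad 6.7 x-axis z mrad -7.1
```

```bash
python3 -m inch '[[[0,-1,0,10,0],[0,0,0,10,0],[0,0,0,10,0],[0,0,0,10,0],[0,0,0,10,0],[0,0,0,10,0],[0,0,0,10,0],[0,0,0,0,0]]]' >/dev/null;python3 go.py 0.506 0.2165 0.034 62.9
```

```text
t 6.05 pos [0.5008 0.2136 0.0506] yaw_y 62.96 tilt 0.18 width 1.003 F [ 0.78 -0.26 -0.74] T [ 0.08 -0.12  0.04] j7 0.12
toolz xy mrad [ 3.2 -0. ] y-axis z mrad 1.4 x-axis z mrad -2.9
shift tool mm [-3.2  4.9 16.6]
turn tool deg 0.06 joints [ 0.03  0.58 -0.75  1.88  0.51  0.88  0.12]
```

```bash
python3 -m inch '[[[0,-2,3,6,0],[0,-1,2,6,0],[0,0,0,4,0],[0,0,0,1,0],[0,0,0,0,0]]]' >/dev/null;python3 go.py 0.506 0.2165 0.034 62.9
```

```text
t 6.55 pos [0.5071 0.2176 0.0328] yaw_y 62.95 tilt 0.26 width 1.001 F [ 0.12 -0.03 -0.37] T [ 0.03 -0.2   0.07] j7 0.10
toolz xy mrad [4.5 0.7] y-axis z mrad 2.7 x-axis z mrad -3.7
shift tool mm [ 0.4 -1.5 -1.3]
turn tool deg 0.05 joints [ 0.01  0.61 -0.73  1.88  0.54  0.85  0.1 ]
```

```bash
python3 -m inch '[[[1,0,-1,-1,0],[1,0,0,0,0],[1,0,0,0,0],[1,0,0,0,0],[1,0,0,0,0],[1,0,0,0,0],[1,0,0,0,0],[1,0,0,0,0]]]' 50;python3 go.py
```

```text
clock: 7.35
position: [0.507, 0.2168, 0.0349]
ee_rot: [0.734, 3.049, 0.004]
force: [-0.4, 0.6, 0.3]
width: 0.351
t 7.35 pos [0.507  0.2168 0.0349] yaw_y 62.94 tilt 0.35 width 0.351 F [-0.42  0.63  0.33] T [ 0.1  -0.15 -0.  ] j7 0.10
toolz xy mrad [6.  1.1] y-axis z mrad 3.8 x-axis z mrad -4.9
```

```bash
python3 -m inch '[[[1,0,0,0,0],[1,0,0,0,0]]]';python3 go.py;  python3 - <<'E'
from h import *
from cell import arm,eyes
s=arm.observe();d=eyes.get_image("wrist");cv2.imwrite("pics/w3.png",d["frame"])
for n in("side","scene"):
    e=eyes.get_image(n)["frame"];cv2.imwrite(f"pics/{n}3.png",e)
E
```

```text
clock: 7.55
position: [0.507, 0.2168, 0.0348]
ee_rot: [0.734, 3.049, 0.004]
force: [-0.3, 0.0, -0.3]
width: 0.178
t 7.55 pos [0.507  0.2168 0.0348] yaw_y 62.94 tilt 0.35 width 0.178 F [-0.28  0.04 -0.31] T [ 0.05 -0.16  0.  ] j7 0.10
toolz xy mrad [6.  1.1] y-axis z mrad 3.7 x-axis z mrad -4.8
```

View pics/w3.png

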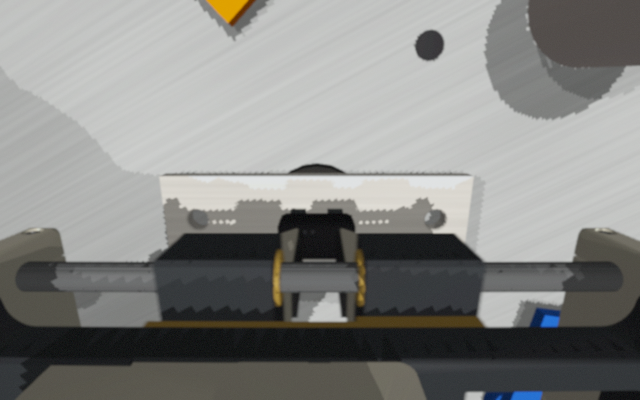

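```bash
python3 - <<'E'
from h import *
d=load("w2");T=np.linalg.inv(d["T_tool_cam"])
P=np.array([[0,0,0],[0,0,-.019],[.0095,0,0],[-.0095,0,0],[0,.022,-.019],[0,-.022,-.019],[0,.046,0]])
Q=P@T[:3,:3].T+T[:3,3]
print(cv2.projectPoints(Q,np.zeros(3),np.zeros(3),d["intrinsics"],dist(d))[0].reshape(-1,2))
E
python3 go.py
```

```text
[[318.02346847 223.36983807]
 [317.95449454 234.47602184]
 [318.02227305 209.15547995]
 [318.02466959 237.24161718]
 [355.75121686 234.48718273]
 [280.15613723 234.45254478]
 [390.03178357 223.38768524]]
t 7.70 pos [0.5071 0.2168 0.0349] yaw_y 62.94 tilt 0.35 width 0.048 F [ 0.59 -0.04  0.01] T [ 0.03 -0.16  0.  ] j7 0.10
toolz xy mrad [6.  1.1] y-axis z mrad 3.8 x-axis z mrad -4.9
```

```bash
python3 - <<'E'
import cv2
a=cv2.imread("pics/side3.png");cv2.imwrite("pics/c5.png",cv2.resize(a[210:310,250:380],None,fx=6,fy=6,interpolation=2))
a=cv2.imread("pics/scene3.png");cv2.imwrite("pics/c6.png",cv2.resize(a[150:260,260:390],None,fx=5,fy=5,interpolation=2))
E
```

```text
(no output)
```

View pics/c5.png

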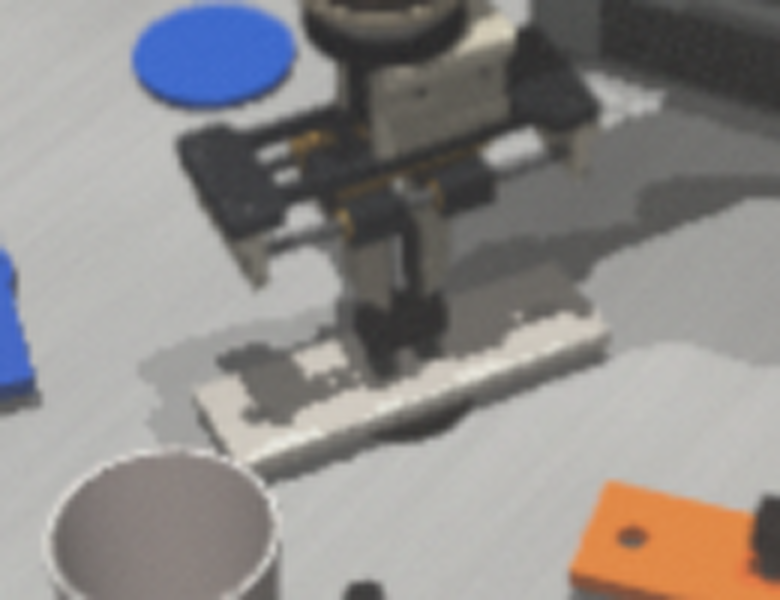

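View pics/c6.png

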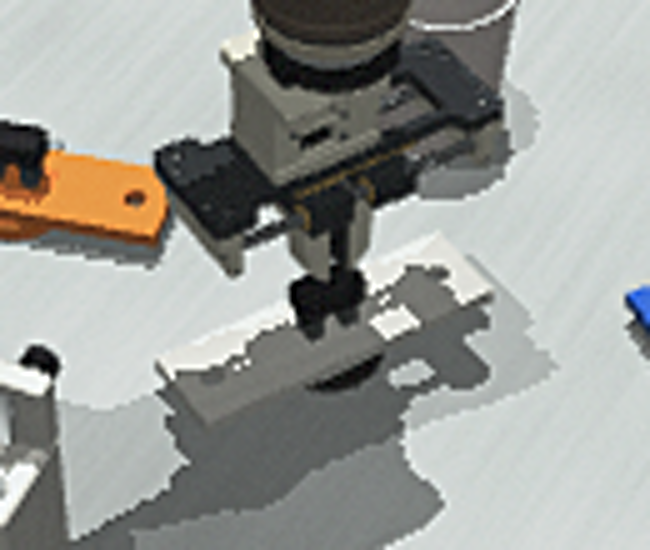

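```bash
python3 -m inch '[[[1,0,0,0,0]]]';python3 go.py;  python3 - <<'E'
from h import *
from cell import arm,eyes
d=eyes.get_image("wrist");cv2.imwrite("pics/w4.png",cv2.resize(d["frame"][160:340,220:420],None,fx=3.5,fy=3.3,interpolation=2))
E
```

```text
clock: 7.8
position: [0.507, 0.2168, 0.0349]
ee_rot: [0.734, 3.049, 0.004]
force: [-0.1, 0.6, -0.0]
width: 0.01
t 7.80 pos [0.507  0.2168 0.0349] yaw_y 62.94 tilt 0.35 width 0.010 F [-0.08  0.6  -0.02] T [ 0.09 -0.17  0.02] j7 0.10
toolz xy mrad [6.  1.2] y-axis z mrad 3.8 x-axis z mrad -4.8
```

View pics/w4.png

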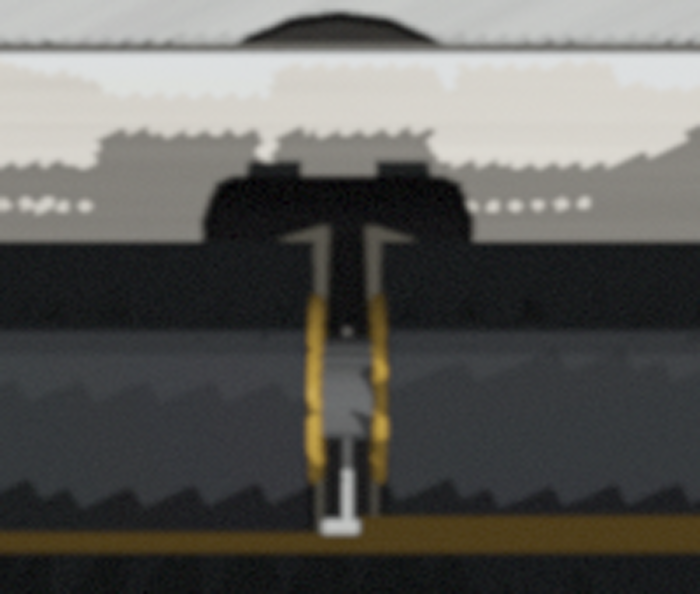

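The width of 0.01 means the fingers closed without the grip between them. Before moving, I'll look closely to find out whether they are above it or beside it.

```bash
python3 - <<'E'
from h import *
from cell import arm,eyes
s=arm.observe();pose=(s["position"],s["ee_rot"])
M=R.from_rotvec(s["ee_rot"]).as_matrix()
P=np.array([s["position"]+M@np.array(v) for v in((0,0,0),(0,0,-.019),(.0095,0,0),(0,0,-.039))])
out=[]
for n,(x0,y0) in(("side",(270,220)),("scene",(290,165))):
    d=eyes.get_image(n);np.save(f"pics/{n}5.npy",d,allow_pickle=True)
    k=7;f=cv2.resize(d["frame"][y0:y0+80,x0:x0+80],None,fx=k,fy=k,interpolation=2)
    q=proj(d,P)
    print(n,q)
    cv2.imwrite(f"pics/{n}5.png",f)
    f=f.copy()
    for (u,v),c in zip(q,((0,0,255),(0,255,0),(255,0,0),(0,255,255))): cv2.circle(f,(int((u+.5-x0)*k),int((v+.5-y0)*k)),3,c,-1)
    out.append(f)
cv2.imwrite("pics/c7.png",cv2.resize(np.hstack(out),(800,400)))
w=load("w2")["frame"];cv2.imwrite("pics/c8.png",cv2.resize(w[150:350,120:520],None,fx=2,fy=2,interpolation=2))
E
```

```text
side [[316.06310904 266.05975131]
 [315.84378777 261.40184559]
 [317.4215225  268.02319805]
 [315.60924836 256.41304641]]
scene [[326.13735797 212.19750409]
 [326.18563512 207.78382744]
 [324.42757363 210.26026948]
 [326.23735131 203.04471191]]
```

View pics/c7.png

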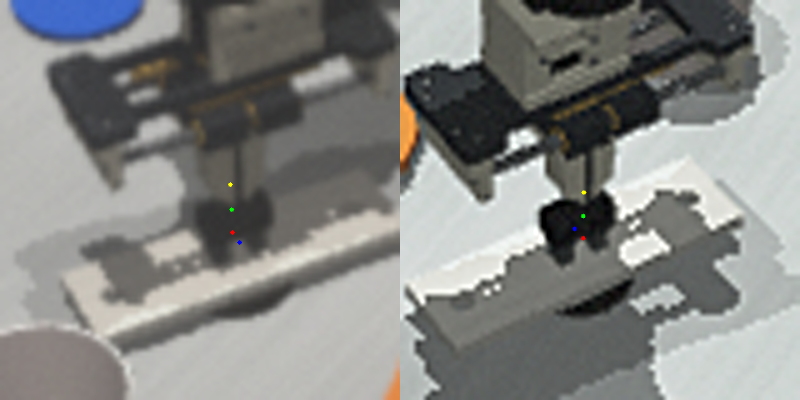

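View pics/c8.png

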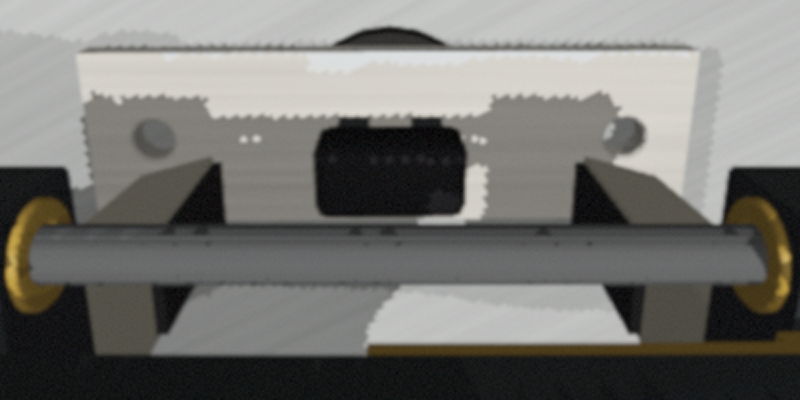

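Both fixed views show the closed fingers stopping above the grip. The real tips sit near the yellow marker, about 39 mm behind the reported TCP. I'll check that offset, and the grip's offset from the fingers, in the wrist picture.

```bash
python3 - <<'E'
from h import *
from cell import arm
print(arm.grasp_offset,[a for a in dir(arm) if a[0]!="_"])
d=load("w2");T=np.linalg.inv(d["T_tool_cam"])
def pj(P):
    Q=np.array(P)@T[:3,:3].T+T[:3,3]
    return cv2.projectPoints(Q,np.zeros(3),np.zeros(3),d["intrinsics"],dist(d))[0].reshape(-1,2).round(1)
for z in(0,-.03,-.035,-.04,-.045): print(z,"front inner tips",pj([[.0095,-.046,z],[.0095,.046,z]]).tolist())
print("grip top if centred",pj([[.012,-.022,-.0252],[.012,.022,-.0252],[-.012,-.022,-.0252],[-.012,.022,-.0252]]).tolist())
E
python3 -m inch '[[[0,0,0,-15,0],[0,0,0,0,0],[0,0,0,0,0],[0,0,0,0,0],[0,0,0,0,0],[0,0,0,0,0],[0,0,0,0,0],[0,0,0,0,0],[0,0,0,0,0],[0,0,0,0,0]]]'; python3 go.py
```

```text
0.0188 ['PlanningError', 'grasp_offset', 'observe']
0 front inner tips [[245.1, 209.1], [390.9, 209.2]]
-0.03 front inner tips [[233.0, 225.6], [402.8, 225.7]]
-0.035 front inner tips [[230.6, 228.9], [405.1, 229.0]]
-0.04 front inner tips [[228.1, 232.4], [407.6, 232.5]]
-0.045 front inner tips [[225.4, 236.1], [410.3, 236.1]]
grip top if centred [[278.2, 218.4], [357.6, 218.4], [279.6, 258.0], [356.3, 258.1]]
clock: 8.95
position: [0.5069, 0.2168, 0.0515]
ee_rot: [0.733, 3.049, 0.004]
force: [-0.8, -0.5, 1.6]
width: 0.828
t 8.95 pos [0.5069 0.2168 0.0515] yaw_y 62.95 tilt 0.35 width 0.828 F [-0.78 -0.46  1.62] T [ 0.01 -0.13 -0.02] j7 0.12
toolz xy mrad [6.1 1.1] y-axis z mrad 3.8 x-axis z mrad -4.9
```

```bash
python3 -m inch '[[[0,0,-1,0,0],[0,0,0,8,0],[0,0,0,8,0],[0,0,0,8,0],[0,0,0,6,0],[0,0,0,0,0],[0,0,0,0,0]]]'; python3 go.py 0.5065 0.2165 -0.004 62.9
```

```text
clock: 9.65
position: [0.5059, 0.2154, 0.0177]
ee_rot: [0.734, 3.05, 0.002]
force: [-0.3, 0.9, 0.6]
width: 1.0
t 9.65 pos [0.5059 0.2154 0.0177] yaw_y 62.95 tilt 0.25 width 1.000 F [-0.32  0.87  0.58] T [ 0.07 -0.14 -0.01] j7 0.09
toolz xy mrad [4.4 0.5] y-axis z mrad 2.4 x-axis z mrad -3.7
shift tool mm [ 0.   1.2 21.7]
turn tool deg 0.05 joints [ 0.    0.63 -0.72  1.9   0.56  0.82  0.09]
```

```bash
python3 -m inch '[[[0,0,0,7,0],[0,0,0,6,0],[0,0,0,3,0],[0,0,0,1,0],[0,0,0,0,0]]]'; python3 go.py 0.5065 0.2165 -0.004 62.9;python3 - <<'E'
from h import *
from cell import arm,eyes
d=eyes.get_image("wrist");cv2.imwrite("pics/w6.png",d["frame"][150:350,120:520].repeat(2,0).repeat(2,1))
E
```

```text
clock: 10.15
position: [0.5063, 0.2157, -0.0005]
ee_rot: [0.734, 3.05, 0.003]
force: [-0.4, 0.9, -0.2]
width: 0.999
t 10.15 pos [ 5.063e-01  2.157e-01 -5.000e-04] yaw_y 62.95 tilt 0.29 width 0.999 F [-0.43  0.88 -0.24] T [ 0.02 -0.15  0.01] j7 0.06
toolz xy mrad [4.9 0.8] y-axis z mrad 2.9 x-axis z mrad -4.1
shift tool mm [0.2 0.8 3.5]
turn tool deg 0.05 joints [-0.01  0.65 -0.7   1.91  0.59  0.79  0.06]
```

View pics/w6.png

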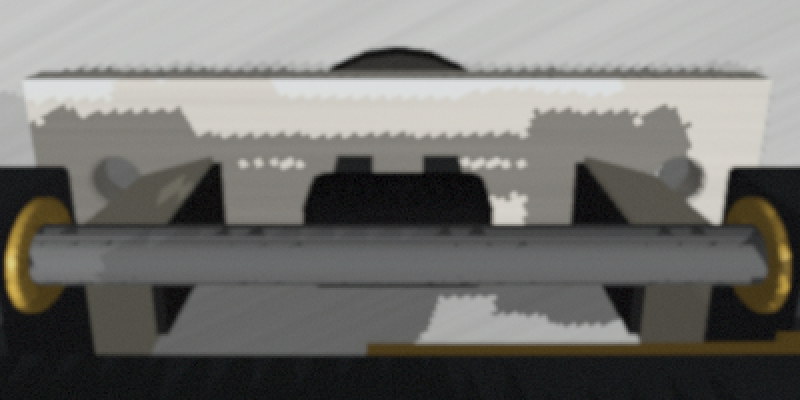

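```bash
python3 -m inch '[[[1,0,0,2,0],[1,0,0,0,0],[1,0,0,0,0],[1,0,0,0,0],[1,0,0,0,0],[1,0,0,0,0],[1,0,0,0,0],[1,0,0,0,0],[1,0,0,0,0],[1,0,0,0,0]]]' 55; python3 go.py;python3 -m inch '[[[1,0,0,0,0],[1,0,0,0,0]]]'
```

```text
clock: 11.2
position: [0.5067, 0.2158, -0.0019]
ee_rot: [0.734, 3.049, 0.004]
force: [-0.5, -0.9, -0.6]
width: 0.474
t 11.20 pos [ 0.5067  0.2158 -0.0019] yaw_y 62.94 tilt 0.35 width 0.474 F [-0.53 -0.86 -0.63] T [ 0.01 -0.15 -0.02] j7 0.06
toolz xy mrad [6.  1.1] y-axis z mrad 3.7 x-axis z mrad -4.9
clock: 11.4
position: [0.5067, 0.2158, -0.0019]
ee_rot: [0.734, 3.049, 0.004]
force: [-0.0, -0.0, 0.5]
width: 0.475
```

Width is 0.475 × 92 ≈ 44 mm, so the grip is held. Now I'll lift and check.

```bash
python3 -m inch '[[[1,0,0,-10,0],[1,0,0,-15,0],[1,0,0,-20,0],[1,0,0,-20,0],[1,0,0,-20,0],[1,0,0,-20,0],[1,0,0,-20,0],[1,0,0,-20,0],[1,0,0,-20,0],[1,0,0,-20,0],[1,0,0,-20,0],[1,0,0,0,0]]]'; python3 go.py 0.526 -0.196 0.33 97.3
```

```text
clock: 12.6
position: [0.501, 0.2159, 0.2215]
ee_rot: [0.726, 3.052, 0.004]
force: [-0.3, 0.5, -3.5]
width: 0.471
t 12.60 pos [0.501  0.2159 0.2215] yaw_y 63.24 tilt 0.27 width 0.471 F [-0.3   0.46 -3.51] T [ 0.1  -0.16  0.03] j7 0.29
toolz xy mrad [4.6 1.3] y-axis z mrad 3.2 x-axis z mrad -3.5
shift tool mm [-208.2 -356.2 -108.9]
turn tool deg -34.06 joints [ 0.13  0.41 -0.86  1.68  0.33  1.21  0.29]
```

```bash
python3 -m inch '[[[1,0,0,-22,-4],[1,0,0,-22,-4],[1,0,0,-22,-4],[1,-8,-12,-22,-4],[1,-6,-18,-22,-4],[1,-4,-24,0,-4],[1,-2,-26,0,-4],[1,0,-28,0,-4],[1,2,-28,0,-2],[1,3,-28,0,0],[1,3,-28,0,0],[1,3,-20,0,0]]]'; python3 go.py 0.526 -0.196 0.33 97.3
```

```text
clock: 13.8
position: [0.5082, -0.0044, 0.3302]
ee_rot: [0.26, -3.125, 0.002]
force: [0.6, -0.5, -3.8]
width: 0.476
t 13.80 pos [ 0.5082 -0.0044  0.3302] yaw_y 99.52 tilt 0.36 width 0.476 F [ 0.56 -0.49 -3.82] T [ 0.13 -0.17  0.03] j7 1.38
toolz xy mrad [-5.9 -2. ] y-axis z mrad -1.0 x-axis z mrad 6.2
shift tool mm [  14.1 -192.     0.5]
turn tool deg 2.22 joints [ 0.68  0.31 -1.02  1.55  0.26  1.43  1.38]
```

```bash
cat > snap.py <<'E'
import sys
from h import *
from cell import arm,eyes
t=sys.argv[1]
for n in sys.argv[2:]:
    s=arm.observe();d=eyes.get_image(n);d["pose"]=(s["position"],s["ee_rot"]);np.save(f"pics/{n}{t}.npy",d,allow_pickle=True);cv2.imwrite(f"pics/{n}{t}.png",d["frame"])
E
python3 snap.py 7 scene side wrist
python3 - <<'E'
from h import *
a=load("scene7")["frame"];b=load("side7")["frame"]
cv2.imwrite("pics/c9.png",np.hstack([cv2.resize(a[150:370,170:370],None,fx=2.7,fy=2.7,interpolation=2)[:594,:400*1],cv2.resize(b[90:290,290:440],None,fx=2.6,fy=2.97,interpolation=2)[:594,:400]]) )
E
```

```text
(no output)
```

View pics/scene7.png

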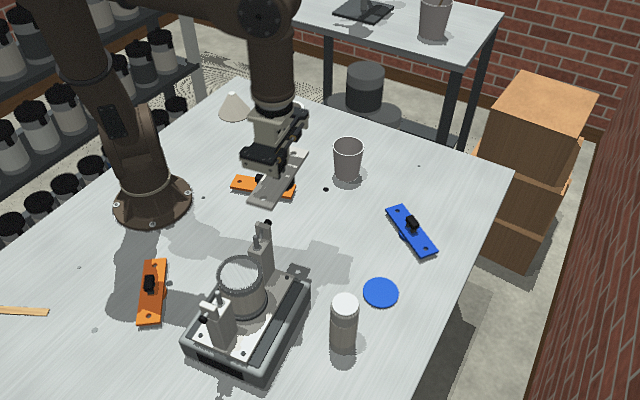

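View pics/side7.png

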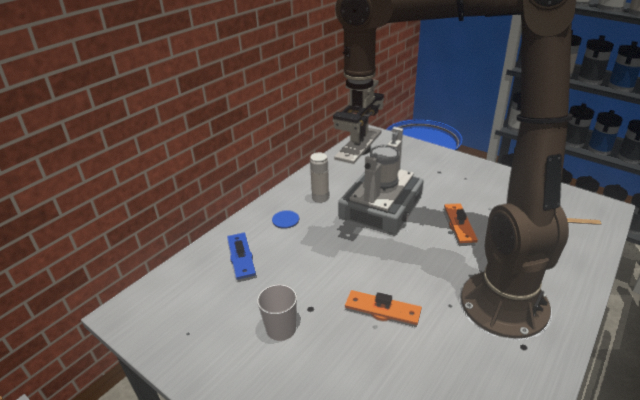

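View pics/wrist7.png

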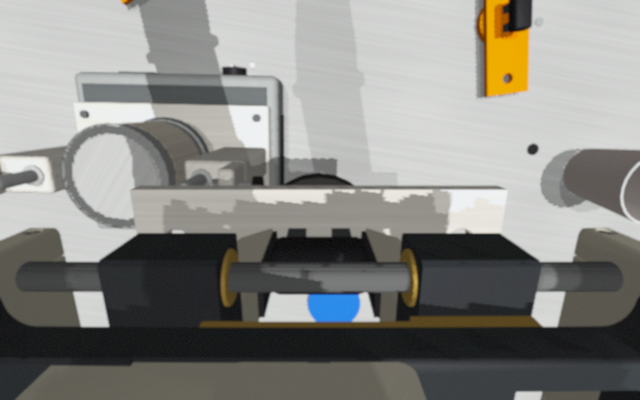

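```bash
python3 - <<'E'
from h import *
a=load("scene0")["frame"];b=load("side0")["frame"];w=load("wrist7")["frame"]
k=8
A=cv2.resize(a[225:275,235:285],None,fx=k,fy=k,interpolation=2);B=cv2.resize(a[275:325,195:245],None,fx=k,fy=k,interpolation=2)
cv2.imwrite("pics/d1.png",np.hstack([A,B]))
A=cv2.resize(b[120:170,360:410],None,fx=k,fy=k,interpolation=2)
B=cv2.resize(b[150:200,355:405],None,fx=k,fy=k,interpolation=2)
cv2.imwrite("pics/d2.png",np.hstack([A,B]))
cv2.imwrite("pics/d3.png",cv2.resize(w[60:240,0:300],None,fx=2.6,fy=2.6,interpolation=2))
E
```

```text
(no output)
```

View pics/d1.png

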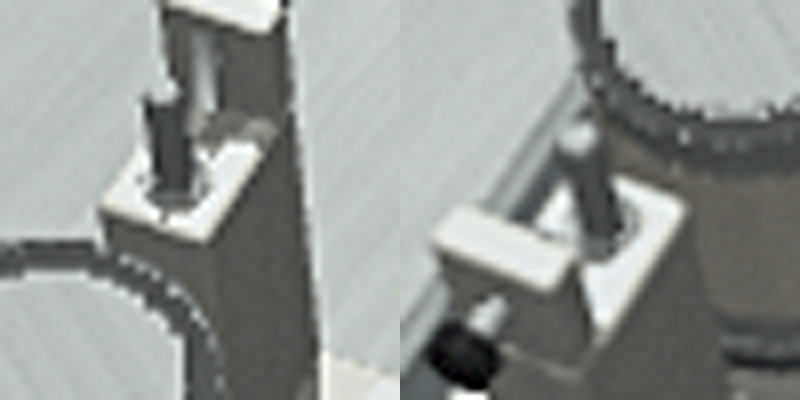

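View pics/d2.png

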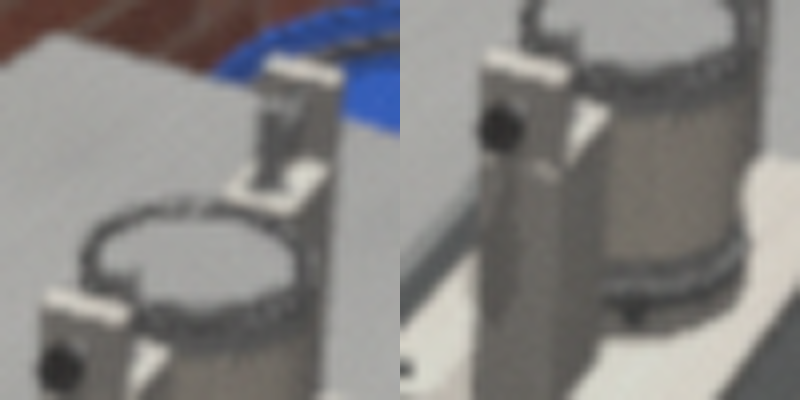

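View pics/d3.png

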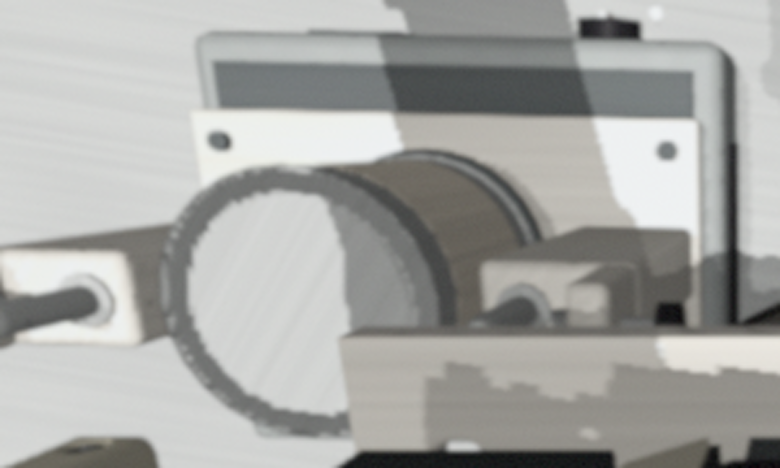

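```bash
python3 - <<'E'
from h import *
np.set_printoptions(precision=4,suppress=True)
S=load("scene0");D=load("side0");W=load("wrist7")
c=lambda p,k,o:((p[0]+.5)/k-.5+o[0],(p[1]+.5)/k-.5+o[1])
tip=[c((177,137),8,(195,275)),c((162,96),8,(235,225))]
bas=[c((206,238),8,(195,275)),c((170,190),8,(235,225))]
def rep(n,X):
    e=X[1]-X[0];print(n,X[:,:2].tolist(),"len %.4f mid %s yaw %.2f"%(np.linalg.norm(e),X.mean(0)[:2],np.degrees(np.arctan2(e[1],e[0]))))
rep("scene tip",onz(S,tip,.266));rep("scene base",onz(S,bas,.228))
st=c((281,100),8,(360,120));sb=c((269,187),8,(360,120))
print("side far(-y) tip",onz(D,[st],.266),"base",onz(D,[sb],.228))
print("tri tip",tri(S,tip[0],D,st),"base",tri(S,bas[0],D,sb))
wb=[c((92,302),2.6,(0,60)),c((523,305),2.6,(0,60))]
rep("wrist base",onz(W,wb,.226,W["pose"]))
# wrist: base top outline (-x edge) & plate screws
X=onz(W,[c((200,40),2.6,(0,60)),c((720,48),2.6,(0,60))],.085,W["pose"]);rep("base -x edge",X)
X=onz(W,[c((219,140),2.6,(0,60)),c((667,150),2.6,(0,60))],.09,W["pose"]);rep("screws",X)
E
```

```text
scene tip [[0.5367325938615455, -0.2761543846065279], [0.5164012783299896, -0.1191382596133137]] len 0.1583 mid [ 0.5266 -0.1976] yaw 97.38
scene base [[0.5414868042491776, -0.2794768971877094], [0.5167556712744746, -0.12189286683978595]] len 0.1595 mid [ 0.5291 -0.2007] yaw 98.92
side far(-y) tip [[ 0.5341 -0.2732  0.266 ]] base [[ 0.5328 -0.2648  0.228 ]]
tri tip (array([ 0.5357, -0.2756,  0.2645]), np.float64(0.0004990272611990443)) base (array([ 0.5384, -0.2764,  0.2212]), np.float64(0.0010734161879768086))
wrist base [[0.5417541928546256, -0.2738720740598698], [0.5172538773896682, -0.11729987889475156]] len 0.1585 mid [ 0.5295 -0.1956] yaw 98.89
base -x edge [[0.4454376618345778, -0.33342059043668637], [0.40830798082349057, -0.07771485141576426]] len 0.2584 mid [ 0.4269 -0.2056] yaw 98.26
screws [[0.4922345737193858, -0.3212823539016165], [0.46099749244081617, -0.09702244758939409]] len 0.2264 mid [ 0.4766 -0.2092] yaw 97.93
```

```bash
python3 go.py 0.602 -0.187 0.325 98.2; python3 -m inch '[[[1,-8,-15,0,0.4],[1,-8,-20,0,0.4],[1,-8,-20,0,0.5],[1,-8,-20,0,0],[1,-8,-20,0,0],[1,-8,-20,0,0],[1,-8,-20,0,0],[1,-8,-15,0,0],[1,-6,-10,0,0],[1,0,0,0,0],[1,0,0,0,0]]]'; python3 go.py 0.602 -0.187 0.325 98.2
```

```text
t 13.95 pos [ 0.5082 -0.0038  0.3302] yaw_y 99.42 tilt 0.36 width 0.473 F [ 0.    0.44 -3.78] T [ 0.19 -0.13 -0.02] j7 1.38
toolz xy mrad [-6.1 -1.7] y-axis z mrad -0.7 x-axis z mrad 6.3
shift tool mm [ -62.5 -196.1    4.9]
turn tool deg 1.22 joints [ 0.68  0.31 -1.02  1.55  0.26  1.43  1.38]
clock: 15.05
position: [0.6085, -0.1626, 0.3246]
ee_rot: [0.219, -3.123, -0.002]
force: [-0.4, 0.4, -3.5]
width: 0.477
t 15.05 pos [ 0.6085 -0.1626  0.3246] yaw_y 98.01 tilt 0.65 width 0.477 F [-0.45  0.44 -3.54] T [ 0.19 -0.19 -0.01] j7 1.57
toolz xy mrad [-11.3   0.4] y-axis z mrad 2.0 x-axis z mrad 11.2
shift tool mm [  9.9 -23.2  -0.3]
turn tool deg -0.19 joints [ 0.71  0.52 -0.91  1.27  0.4   1.55  1.57]
```

```bash
python3 -m inch '[[[1,2,-8,0,0],[1,2,-8,0,0],[1,2,-6,0,0],[1,0,0,0,0],[1,0,0,0,0]]]'; python3 go.py 0.602 -0.187 0.325 98.2; python3 snap.py 8 wrist scene side
```

```text
clock: 15.55
position: [0.6045, -0.1854, 0.3256]
ee_rot: [0.223, -3.123, -0.001]
force: [-0.4, -0.1, -3.3]
width: 0.474
t 15.55 pos [ 0.6045 -0.1854  0.3256] yaw_y 98.16 tilt 0.63 width 0.474 F [-0.42 -0.12 -3.33] T [ 0.15 -0.18 -0.01] j7 1.60
toolz xy mrad [-11.   -0.4] y-axis z mrad 1.2 x-axis z mrad 10.9
shift tool mm [ 2.7 -1.2  0.6]
turn tool deg -0.04 joints [ 0.74  0.53 -0.91  1.26  0.41  1.55  1.6 ]
```

View pics/wrist8.png

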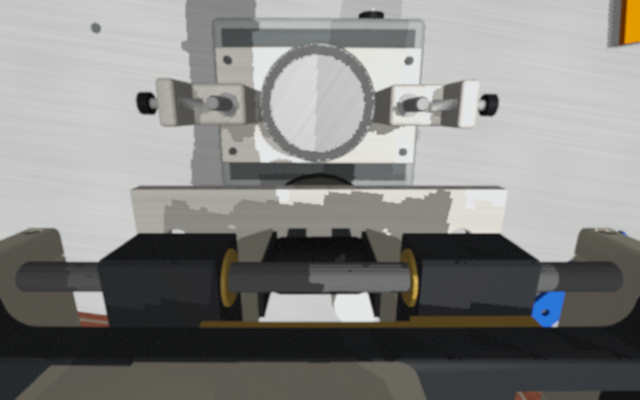

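View pics/scene8.png

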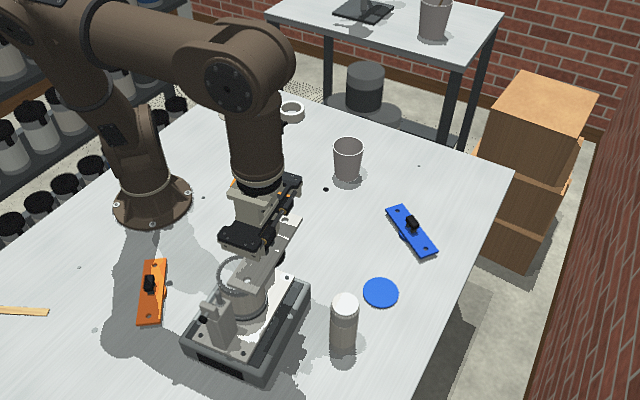

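Excellent wrist view: the shaker's pins are at about (222,103) and (415,104), and the front edge of the held bar is at row 187, columns 133 to 505.

```bash
python3 - <<'E'
from h import *
w=load("wrist8")["frame"]
A=cv2.resize(w[75:135,190:240],None,fx=8,fy=8,interpolation=2);B=cv2.resize(w[75:135,395:445],None,fx=8,fy=8,interpolation=2)
cv2.imwrite("pics/e1.png",np.hstack([A,B]))
A=cv2.resize(w[175:235,120:170],None,fx=8,fy=8,interpolation=2);B=cv2.resize(w[175:235,465:515],None,fx=8,fy=8,interpolation=2)
cv2.imwrite("pics/e2.png",np.hstack([A,B]))
E
```

```text
(no output)
```

View pics/e1.png

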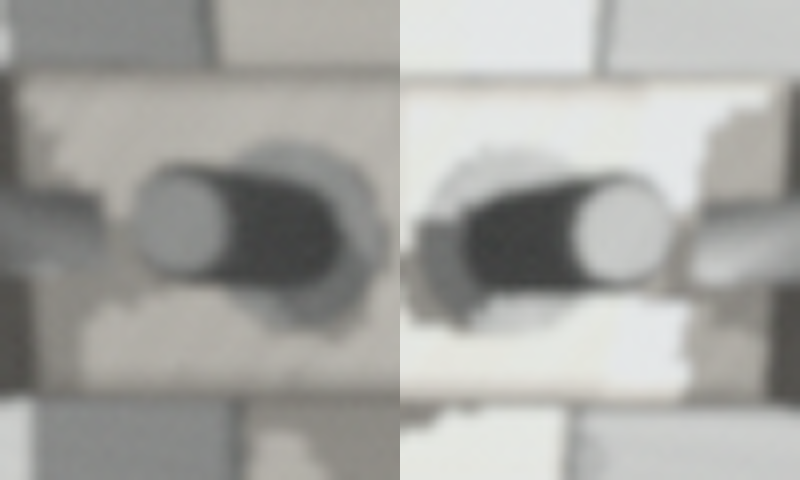

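View pics/e2.png

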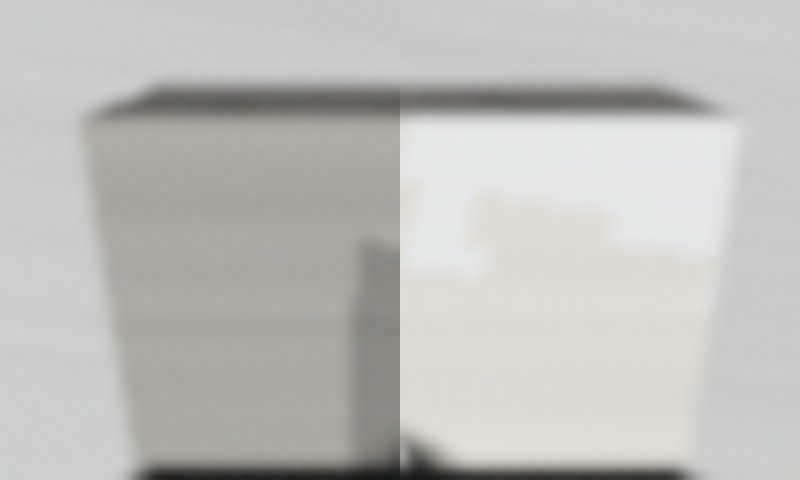

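```bash
cat > rel.py <<'E'
from h import *
np.set_printoptions(precision=4,suppress=True)
def rel(W,pins,corners,dz=.0019):
    pose=W["pose"];zb=pose[0][2]+dz+.024
    P=onz(W,pins,.266,pose);C=onz(W,corners,zb,pose)
    def yw(X): e=X[1]-X[0];return np.degrees(np.arctan2(e[1],e[0]))
    print("pins",P[:,:2].tolist(),"len %.4f yaw %.2f mid %s"%(np.linalg.norm(P[1]-P[0]),yw(P),P.mean(0)))
    print("bar edge len %.4f yaw %.2f"%(np.linalg.norm(C[1]-C[0]),yw(C)))
    M=R.from_rotvec(pose[1]).as_matrix()
    a=np.radians(yw(C)+90);xd=np.array([np.cos(a),np.sin(a)])
    bc=C.mean(0)[:2]-.03*xd
    print("bar centre",bc,"TCP",pose[0]," bar-TCP in tool mm",(M.T@np.r_[bc-pose[0][:2],0]*1000)[:2])
    d=P.mean(0)[:2]-bc
    print("needed shift world",d,"tool mm",(M.T@np.r_[d,0]*1000)[:2],"needed yaw change",yw(P)-yw(C))
    print("TCP target xy",pose[0][:2]+d)
if __name__=="__main__":
    rel(load("wrist8"),[(212.3,103.3),(422.3,103.7)],[(130.06,189.3),(507.2,189.3)])
E
python3 rel.py
```

```text
pins [[0.5415134060760323, -0.2757809372801064], [0.5190904643794886, -0.11792424072144203]] len 0.1594 yaw 98.08 mid [ 0.5303 -0.1969  0.266 ]
bar edge len 0.2041 yaw 98.18
bar centre [ 0.6062 -0.1849] TCP [ 0.6045 -0.1854  0.3256]  bar-TCP in tool mm [-1.8138  0.2591]
needed shift world [-0.0759 -0.0119] tool mm [76.8447 -1.042 ] needed yaw change -0.09842826341144928
TCP target xy [ 0.5285 -0.1974]
```

```bash
python3 -m inch '[[[1,5,0,0,0],[1,8,0,0,0],[1,10,0,0,0],[1,10,0,0,0],[1,10,0,0,0],[1,10,0,0,0],[1,10,0,0,0],[1,6,0,0,0],[1,2,0,0,0],[1,0,0,0,0],[1,0,0,0,0]]]'; python3 go.py 0.5285 -0.1974 0.265 98.08
```

```text
clock: 16.8
position: [0.527, -0.1958, 0.327]
ee_rot: [0.223, -3.123, 0.002]
force: [0.1, 0.4, -3.4]
width: 0.478
t 16.80 pos [ 0.527  -0.1958  0.327 ] yaw_y 98.18 tilt 0.63 width 0.478 F [ 0.12  0.37 -3.37] T [ 0.1  -0.15  0.02] j7 1.67
toolz xy mrad [-10.9  -2. ] y-axis z mrad -0.4 x-axis z mrad 11.0
shift tool mm [-2.  -1.8 62. ]
turn tool deg 0.1 joints [ 0.91  0.41 -0.95  1.44  0.33  1.48  1.67]
```

```bash
python3 -m inch '[[[1,-1,-1,5,0.1],[1,-1,-1,8,0],[1,0,0,8,0],[1,0,0,8,0],[1,0,0,8,0],[1,0,0,8,0],[1,0,0,5,0],[1,0,0,0,0],[1,0,0,0,0]]]'; python3 go.py 0.5285 -0.1974 0.265 98.08;python3 snap.py 9 wrist scene side;python3 - <<'E'
from h import *
a=load("scene9")["frame"];b=load("side9")["frame"]
cv2.imwrite("pics/f1.png",cv2.resize(a[205:325,180:300],None,fx=5,fy=5,interpolation=2))
cv2.imwrite("pics/f2.png",cv2.resize(b[110:210,340:440],None,fx=6,fy=6,interpolation=2))
E
```

```text
clock: 17.7
position: [0.5292, -0.1969, 0.2706]
ee_rot: [0.223, -3.121, -0.002]
force: [1.1, 0.6, -2.9]
width: 0.475
t 17.70 pos [ 0.5292 -0.1969  0.2706] yaw_y 98.16 tilt 0.74 width 0.475 F [ 1.09  0.58 -2.9 ] T [ 0.15 -0.14 -0.05] j7 1.65
toolz xy mrad [-12.9   0.2] y-axis z mrad 2.0 x-axis z mrad 12.7
shift tool mm [ 0.7 -0.4  5.6]
turn tool deg 0.08 joints [ 0.91  0.44 -0.94  1.53  0.36  1.37  1.65]
```

View pics/f1.png

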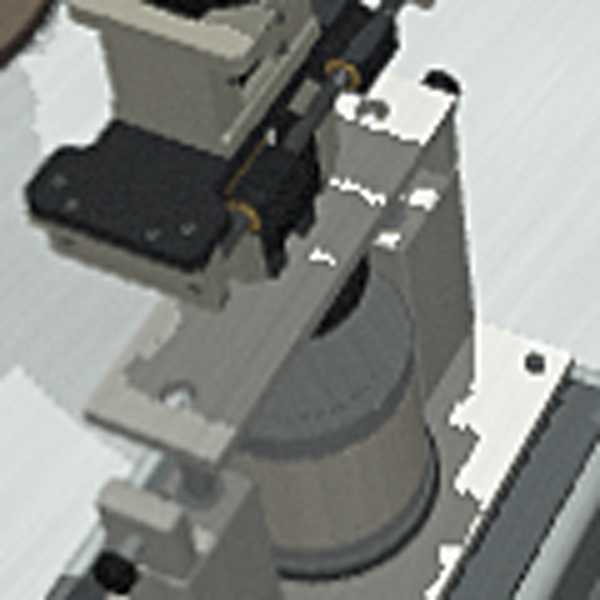

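View pics/f2.png

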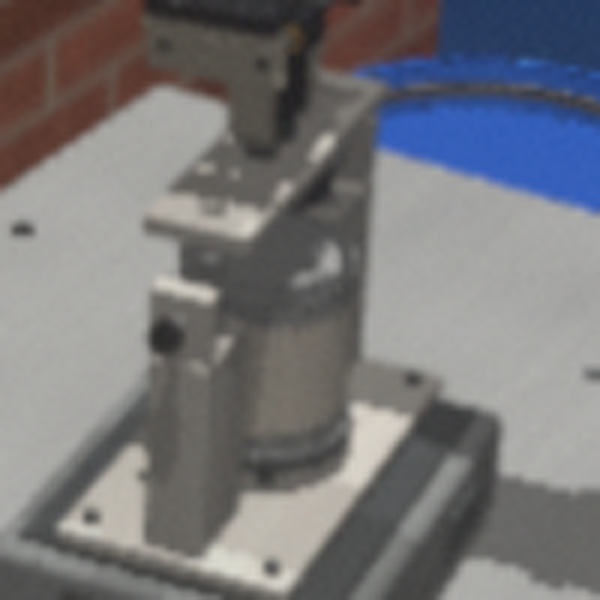

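View pics/wrist9.png

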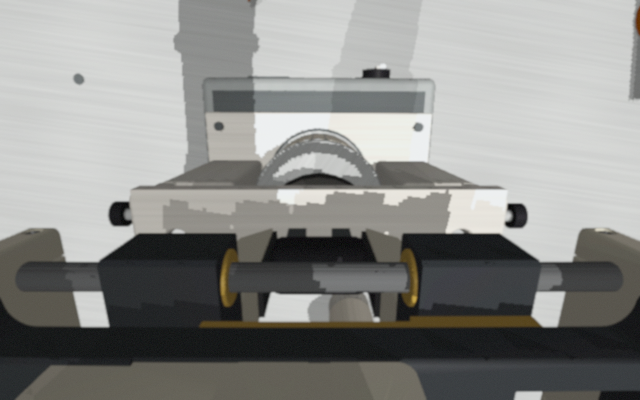

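```bash
python3 - <<'E'
from h import *
np.set_printoptions(precision=4,suppress=True)
a=load("scene9")["frame"]
A=cv2.resize(a[270:300,200:230],None,fx=13,fy=13,interpolation=2);B=cv2.resize(a[212:242,240:270],None,fx=13,fy=13,interpolation=2)
cv2.imwrite("pics/f3.png",np.hstack([A,B]))
E
```

```text
(no output)
```

View pics/f3.png

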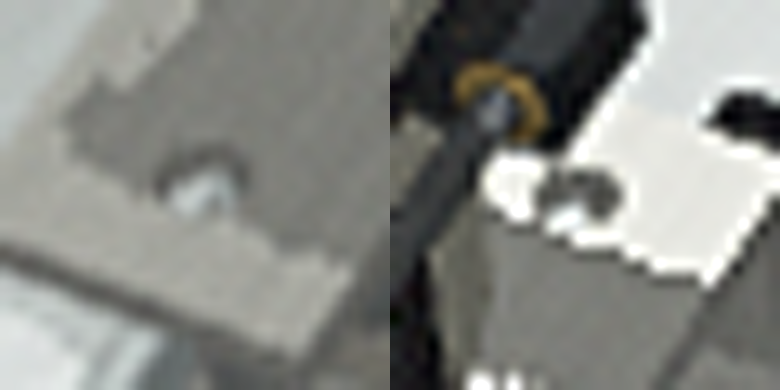

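```bash
python3 - <<'E'
from h import *
np.set_printoptions(precision=4,suppress=True)
S=load("scene9")
c=lambda p,k,o:((p[0]+.5)/k-.5+o[0],(p[1]+.5)/k-.5+o[1])
H=[c((202,186),13,(200,270)),c((190,194),13,(240,212))]
X=onz(S,H,.2965);e=X[1]-X[0];print(X,np.linalg.norm(e),X.mean(0),np.degrees(np.arctan2(e[1],e[0])))
E
```

```text
[[ 0.5395 -0.2771  0.2965]
 [ 0.516  -0.1162  0.2965]] 0.16267954042821534 [ 0.5278 -0.1966  0.2965] 98.30633939019616
```

```bash
python3 -m inch '[[[1,0.5,-0.5,3,0.1],[1,0,0,3,0],[1,0,0,3,0],[1,0,0,3,0],[1,0,0,0,0],[1,0,0,0,0]]]'; python3 go.py 0.5285 -0.1974 0.25 98.08
```

```text
clock: 18.45
position: [0.5291, -0.1975, 0.2584]
ee_rot: [0.22, -3.123, -0.001]
force: [0.9, -0.3, -3.4]
width: 0.472
t 18.45 pos [ 0.5291 -0.1975  0.2584] yaw_y 98.05 tilt 0.65 width 0.472 F [ 0.89 -0.25 -3.4 ] T [ 0.11 -0.13  0.05] j7 1.64
toolz xy mrad [-11.3  -0.5] y-axis z mrad 1.1 x-axis z mrad 11.3
shift tool mm [0.5 0.2 8.4]
turn tool deg -0.03 joints [ 0.91  0.45 -0.94  1.55  0.37  1.34  1.64]
```

```bash
python3 -m inch '[[[1,0.5,0,2,0],[1,0,0,2,0],[1,0,0,1.5,0],[1,0,0,0,0]]]'; python3 go.py 0.5285 -0.1974 0.25 98.08;python3 -m inch '[[[1,0,0,1.5,0],[1,0,0,0,0]]]'; python3 go.py 0.5285 -0.1974 0.25 98.08
```

```text
clock: 18.85
position: [0.5285, -0.1977, 0.2526]
ee_rot: [0.22, -3.123, -0.0]
force: [0.5, 0.2, -3.1]
width: 0.474
t 18.85 pos [ 0.5285 -0.1977  0.2526] yaw_y 98.04 tilt 0.64 width 0.474 F [ 0.45  0.22 -3.07] T [ 0.11 -0.16  0.05] j7 1.63
toolz xy mrad [-11.2  -0.5] y-axis z mrad 1.1 x-axis z mrad 11.1
shift tool mm [-0.1  0.2  2.6]
turn tool deg -0.04 joints [ 0.91  0.45 -0.94  1.57  0.37  1.33  1.63]
clock: 19.05
position: [0.5285, -0.1976, 0.251]
ee_rot: [0.22, -3.123, -0.0]
force: [-0.6, -0.3, -3.7]
width: 0.472
t 19.05 pos [ 0.5285 -0.1976  0.251 ] yaw_y 98.04 tilt 0.64 width 0.472 F [-0.58 -0.25 -3.74] T [ 0.14 -0.15 -0.04] j7 1.63
toolz xy mrad [-11.1  -0.5] y-axis z mrad 1.1 x-axis z mrad 11.1
shift tool mm [-0.   0.2  1. ]
turn tool deg -0.04 joints [ 0.91  0.45 -0.94  1.57  0.37  1.32  1.63]
```

```bash
for i in 1 2 3; do :; done; python3 -m inch '[[[1,0,0,1.5,0],[1,0,0,0,0]]]'; python3 -m inch '[[[1,0,0,1.5,0],[1,0,0,0,0]]]';  python3 go.py 0.5285 -0.1974 0.25 98.08
```

```text
clock: 19.25
position: [0.5285, -0.1977, 0.2494]
ee_rot: [0.22, -3.123, -0.0]
force: [-0.3, 0.1, -3.3]
width: 0.478
clock: 19.45
position: [0.5286, -0.1977, 0.2478]
ee_rot: [0.22, -3.123, -0.0]
force: [0.3, -0.2, -2.9]
width: 0.474
t 19.45 pos [ 0.5286 -0.1977  0.2478] yaw_y 98.04 tilt 0.63 width 0.474 F [ 0.27 -0.21 -2.95] T [ 0.1  -0.17 -0.01] j7 1.63
toolz xy mrad [-11.   -0.5] y-axis z mrad 1.0 x-axis z mrad 11.0
shift tool mm [ 0.   0.3 -2.2]
turn tool deg -0.04 joints [ 0.91  0.45 -0.94  1.57  0.37  1.32  1.63]
```

```bash
python3 -m inch '[[[1,0,0,1.5,0],[1,0,0,0,0]]]'; python3 -m inch '[[[1,0,0,1.5,0],[1,0,0,0,0]]]';  python3 -m inch '[[[1,0,0,1.5,0],[1,0,0,0,0]]]';python3 go.py 0.5285 -0.1974 0.25 98.08
```

```text
clock: 19.65
position: [0.5286, -0.1977, 0.2462]
ee_rot: [0.22, -3.123, -0.0]
force: [-1.2, -0.8, -3.2]
width: 0.474
clock: 19.85
position: [0.5285, -0.1976, 0.2445]
ee_rot: [0.22, -3.123, -0.0]
force: [-0.7, -0.5, -4.4]
width: 0.474
clock: 20.05
position: [0.5285, -0.1977, 0.2429]
ee_rot: [0.219, -3.123, -0.0]
force: [0.5, -0.4, -3.6]
width: 0.478
t 20.05 pos [ 0.5285 -0.1977  0.2429] yaw_y 98.04 tilt 0.63 width 0.478 F [ 0.47 -0.4  -3.62] T [ 0.11 -0.13 -0.02] j7 1.63
toolz xy mrad [-10.9  -0.6] y-axis z mrad 1.0 x-axis z mrad 10.9
shift tool mm [ 0.1  0.3 -7.1]
turn tool deg -0.04 joints [ 0.91  0.46 -0.93  1.58  0.38  1.31  1.63]
```

No contact at 7 mm below the tip height, so the pins look to be in the holes. I'll check in a picture.

```bash
python3 snap.py 10 scene side; python3 - <<'E'
from h import *
a=load("scene10")["frame"];b=load("side10")["frame"]
A=cv2.resize(a[210:320,190:280],(480,587),interpolation=2);B=cv2.resize(b[115:185,355:415],None,fx=5,fy=8.386,interpolation=2)
A=cv2.resize(a[225:325,190:275],(496,584),interpolation=2)
B=cv2.resize(b[120:190,357:393],(300,584),interpolation=2)
cv2.imwrite("pics/g1.png",np.hstack([A,B]))
E
```

```text
(no output)
```

View pics/g1.png

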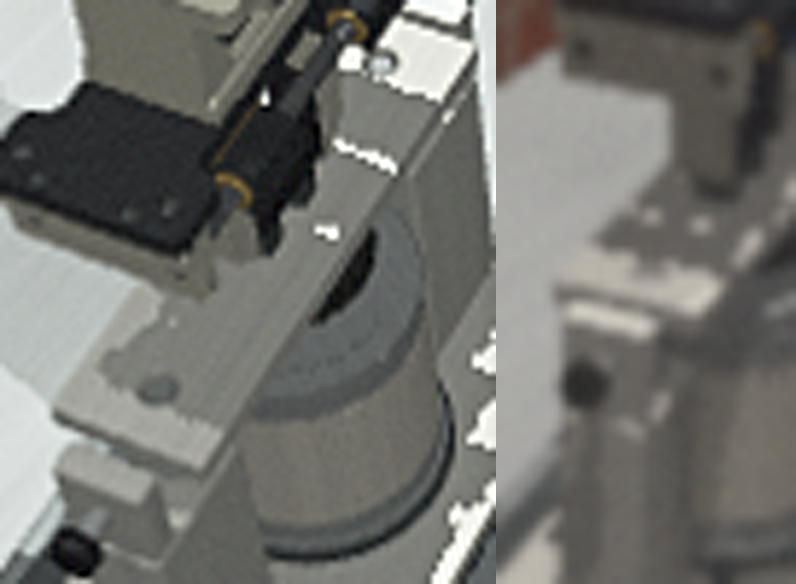

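Both holes now show the pin end inside them (near (158,390), far (382,62) in the crop). I'll continue down gently.

```bash
python3 -m inch '[[[1,0,0,1.5,0],[1,0,0,0,0]]]'; python3 -m inch '[[[1,0,0,1.5,0],[1,0,0,0,0]]]';  python3 -m inch '[[[1,0,0,1.5,0],[1,0,0,0,0]]]';python3 go.py 0.5285 -0.1974 0.25 98.08
```

```text
clock: 20.35
position: [0.5287, -0.1976, 0.2416]
ee_rot: [0.22, -3.123, -0.0]
force: [0.0, -0.2, -3.0]
width: 0.474
clock: 20.55
position: [0.5287, -0.1976, 0.2399]
ee_rot: [0.22, -3.123, -0.0]
force: [-0.6, -0.5, -2.8]
width: 0.478
clock: 20.75
position: [0.5286, -0.1977, 0.2382]
ee_rot: [0.219, -3.123, -0.0]
force: [0.4, 0.1, -3.3]
width: 0.477
t 20.75 pos [ 0.5286 -0.1977  0.2382] yaw_y 98.04 tilt 0.61 width 0.477 F [ 0.44  0.13 -3.3 ] T [ 0.09 -0.2   0.02] j7 1.62
toolz xy mrad [-10.6  -0.6] y-axis z mrad 0.9 x-axis z mrad 10.6
shift tool mm [  0.2   0.3 -11.7]
turn tool deg -0.04 joints [ 0.9   0.46 -0.93  1.59  0.38  1.3   1.62]
```

```bash
python3 -m inch '[[[1,0,0,1.5,0],[1,0,0,0,0]]]'; python3 -m inch '[[[1,0,0,1.5,0],[1,0,0,0,0]]]';  python3 -m inch '[[[1,0,0,1.5,0],[1,0,0,0,0]]]';python3 go.py 0.5285 -0.1974 0.213 98.08
```

```text
clock: 20.95
position: [0.5288, -0.1975, 0.2368]
ee_rot: [0.22, -3.124, -0.0]
force: [-0.5, 1.1, -3.3]
width: 0.474
clock: 21.15
position: [0.5292, -0.1975, 0.2358]
ee_rot: [0.22, -3.125, 0.0]
force: [-0.2, 0.4, -2.6]
width: 0.473
clock: 21.35
position: [0.5293, -0.1975, 0.2348]
ee_rot: [0.219, -3.125, 0.001]
force: [-0.5, 1.0, -2.5]
width: 0.473
t 21.35 pos [ 0.5293 -0.1975  0.2348] yaw_y 98.03 tilt 0.50 width 0.473 F [-0.51  1.03 -2.46] T [ 0.16  0.   -0.04] j7 1.62
toolz xy mrad [-8.6 -1.2] y-axis z mrad -0.0 x-axis z mrad 8.7
shift tool mm [ 0.6  0.2 21.8]
turn tool deg -0.05 joints [ 0.9   0.46 -0.93  1.59  0.38  1.29  1.62]
```

```bash
python3 -m inch '[[[1,0,0,2,0],[1,0,0,0,0]]]'; python3 -m inch '[[[1,0,0,2,0],[1,0,0,0,0]]]';  python3 -m inch '[[[1,0,0,2,0],[1,0,0,0,0]]]';python3 go.py 0.5285 -0.1974 0.213 98.08
```

```text
clock: 21.55
position: [0.5294, -0.1975, 0.2331]
ee_rot: [0.219, -3.126, 0.001]
force: [-0.9, -0.0, -3.3]
width: 0.473
clock: 21.75
position: [0.5294, -0.1975, 0.2313]
ee_rot: [0.219, -3.126, 0.002]
force: [-0.2, -0.0, -2.2]
width: 0.473
clock: 21.95
position: [0.5295, -0.1974, 0.2296]
ee_rot: [0.219, -3.126, 0.002]
force: [-0.9, 0.2, -1.7]
width: 0.474
t 21.95 pos [ 0.5295 -0.1974  0.2296] yaw_y 98.00 tilt 0.46 width 0.474 F [-0.86  0.2  -1.65] T [ 0.12  0.04 -0.18] j7 1.62
toolz xy mrad [-7.7 -2. ] y-axis z mrad -1.0 x-axis z mrad 7.9
shift tool mm [ 0.8  0.2 16.6]
turn tool deg -0.08 joints [ 0.9   0.46 -0.93  1.6   0.39  1.28  1.62]
```

```bash
for k in 1; do python3 -m inch '[[[1,0,0,2,0],[1,0,0,0,0]]]'; python3 -m inch '[[[1,0,0,2,0],[1,0,0,0,0]]]';  python3 -m inch '[[[1,0,0,2,0],[1,0,0,0,0]]]';python3 -m inch '[[[1,0,0,2,0],[1,0,0,0,0]]]'; done;python3 go.py 0.5285 -0.1974 0.213 98.08
```

```text
clock: 22.15
position: [0.5295, -0.1974, 0.228]
ee_rot: [0.218, -3.126, 0.003]
force: [-0.7, 0.2, -1.4]
width: 0.475
clock: 22.35
position: [0.5294, -0.1974, 0.2262]
ee_rot: [0.219, -3.126, 0.004]
force: [-0.8, 0.9, -1.8]
width: 0.475
clock: 22.55
position: [0.5293, -0.1976, 0.2247]
ee_rot: [0.218, -3.126, 0.005]
force: [-1.3, -0.1, -0.3]
width: 0.474
clock: 22.75
position: [0.5293, -0.1976, 0.2233]
ee_rot: [0.218, -3.127, 0.005]
force: [-1.7, -0.2, -1.0]
width: 0.481
t 22.75 pos [ 0.5293 -0.1976  0.2233] yaw_y 97.98 tilt 0.47 width 0.481 F [-1.72 -0.17 -1.01] T [ 0.21  0.22 -0.  ] j7 1.61
toolz xy mrad [-7.2 -3.8] y-axis z mrad -2.8 x-axis z mrad 7.6
shift tool mm [ 0.7  0.4 10.3]
turn tool deg -0.1 joints [ 0.9   0.47 -0.93  1.61  0.39  1.26  1.61]
```

```bash
python3 -m inch '[[[1,0,0,2.5,0],[1,0,0,0,0]]]'; python3 -m inch '[[[1,0,0,2.5,0],[1,0,0,0,0]]]';  python3 -m inch '[[[1,0,0,2.5,0],[1,0,0,0,0]]]';python3 go.py 0.5285 -0.1974 0.213 98.08
```

```text
clock: 22.95
position: [0.5293, -0.1976, 0.2216]
ee_rot: [0.218, -3.127, 0.006]
force: [-2.3, -1.2, -1.2]
width: 0.473
clock: 23.15
position: [0.5294, -0.1976, 0.2199]
ee_rot: [0.218, -3.127, 0.007]
force: [-2.6, 0.4, -0.0]
width: 0.476
clock: 23.35
position: [0.5294, -0.1976, 0.2183]
ee_rot: [0.218, -3.127, 0.008]
force: [-3.1, 0.5, 0.8]
width: 0.473
t 23.35 pos [ 0.5294 -0.1976  0.2183] yaw_y 97.96 tilt 0.47 width 0.473 F [-3.07  0.46  0.8 ] T [0.29 0.37 0.01] j7 1.61
toolz xy mrad [-6.2 -5.5] y-axis z mrad -4.6 x-axis z mrad 6.9
shift tool mm [0.8 0.4 5.3]
turn tool deg -0.12 joints [ 0.9   0.47 -0.93  1.62  0.4   1.25  1.61]
```

```bash
python3 -m inch '[[[1,0.5,0,2.5,0],[1,0,0,0,0]]]'; python3 -m inch '[[[1,0.3,0,2.5,0],[1,0,0,0,0]]]'; python3 go.py 0.5285 -0.1974 0.213 98.08
```

```text
clock: 23.55
position: [0.5294, -0.1976, 0.2168]
ee_rot: [0.218, -3.129, 0.009]
force: [-3.5, 0.5, -0.3]
width: 0.476
clock: 23.75
position: [0.5294, -0.1976, 0.215]
ee_rot: [0.218, -3.13, 0.01]
force: [-1.9, -0.1, -0.3]
width: 0.476
t 23.75 pos [ 0.5294 -0.1976  0.215 ] yaw_y 97.97 tilt 0.44 width 0.476 F [-1.93 -0.08 -0.29] T [0.42 0.33 0.01] j7 1.60
toolz xy mrad [-3.9 -6.5] y-axis z mrad -5.9 x-axis z mrad 4.8
shift tool mm [0.8 0.4 2. ]
turn tool deg -0.11 joints [ 0.9   0.47 -0.92  1.63  0.4   1.24  1.6 ]
```

```bash
python3 snap.py 11 scene side; python3 - <<'E'
from h import *
a=load("scene11")["frame"];b=load("side11")["frame"]
A=cv2.resize(a[225:325,190:275],(496,584),interpolation=2)
B=cv2.resize(b[120:190,357:393],(300,584),interpolation=2)
cv2.imwrite("pics/g2.png",np.hstack([A,B]))
E
```

```text
(no output)
```

View pics/g2.png

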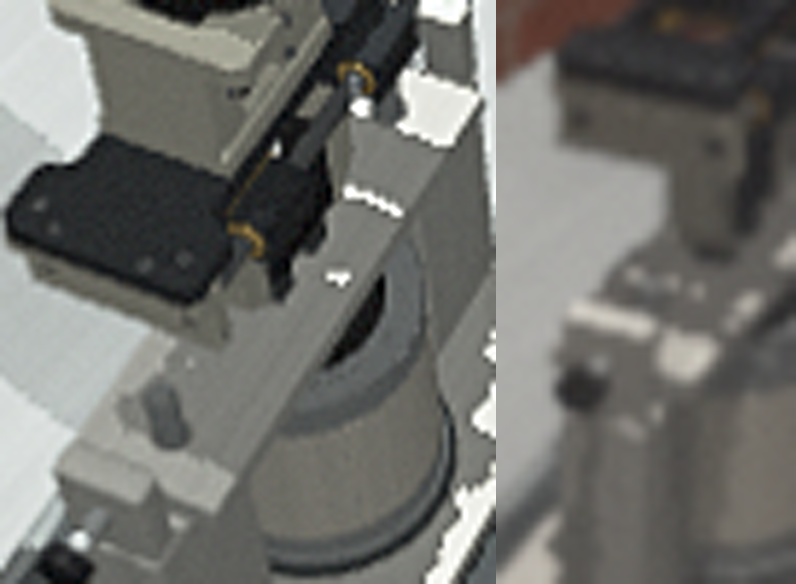

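```bash
python3 -m inch '[[[1,0.2,0,2.5,0],[1,0,0,0,0]]]'; python3 -m inch '[[[1,0,0,2.5,0],[1,0,0,0,0]]]'; python3 go.py 0.5285 -0.1974 0.213 98.08
```

```text
clock: 24.05
position: [0.5294, -0.1977, 0.2132]
ee_rot: [0.218, -3.13, 0.01]
force: [-3.1, -1.1, 3.8]
width: 0.471
clock: 24.25
position: [0.5295, -0.1976, 0.2119]
ee_rot: [0.218, -3.13, 0.011]
force: [-4.9, -0.5, 6.9]
width: 0.473
t 24.25 pos [ 0.5295 -0.1976  0.2119] yaw_y 97.95 tilt 0.45 width 0.473 F [-4.88 -0.47  6.89] T [0.39 0.83 0.04] j7 1.60
toolz xy mrad [-3.1 -7.3] y-axis z mrad -6.8 x-axis z mrad 4.0
shift tool mm [ 1.   0.4 -1.1]
turn tool deg -0.13 joints [ 0.9   0.47 -0.92  1.64  0.4   1.24  1.6 ]
```

```bash
python3 snap.py 12 scene side; python3 - <<'E'
from h import *
mid=np.array([.529,-.1975]);a=np.radians(98.05);yd=np.array([np.cos(a),np.sin(a)]);xd=np.array([yd[1],-yd[0]])
k=6
for n,x0,y0,w,h in(("scene",190,225,100,100),("side",350,110,66,80)):
    d=load(n+"12");f=cv2.resize(d["frame"][y0:y0+h,x0:x0+w],None,fx=k,fy=k,interpolation=2)
    for z,c in((.214,(0,0,255)),(.227,(0,255,0))):
        P=[np.r_[mid+sx*.03*xd+sy*.102*yd,z+.024] for sx,sy in((1,1),(1,-1),(-1,-1),(-1,1))]
        q=(proj(d,P)+.5-[x0,y0])*k
        cv2.polylines(f,[q.astype(int)],True,c,1)
    P=[np.r_[mid+s*.08*yd,.266] for s in(1,-1)]
    for u in (proj(d,P)+.5-[x0,y0])*k: cv2.circle(f,tuple(int(t) for t in u),3,(255,0,0),-1)
    cv2.imwrite(f"pics/h_{n}.png",f)
E
```

```text
(no output)
```

View pics/h_scene.png

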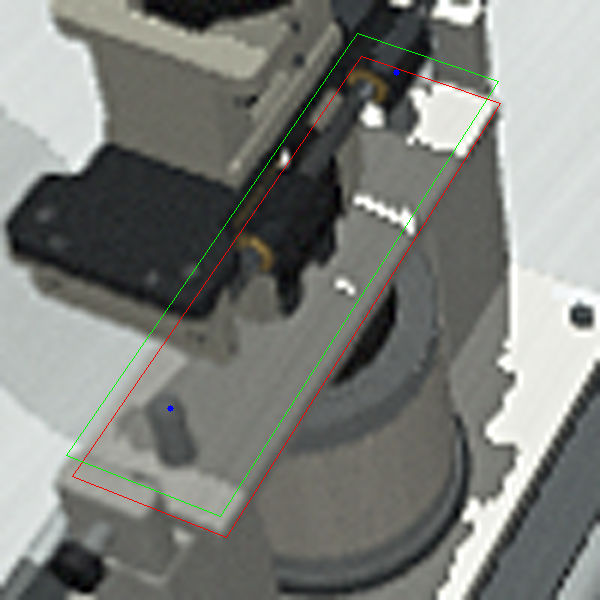

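View pics/h_side.png

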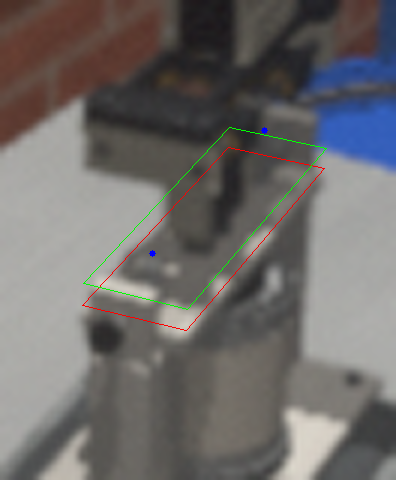

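```bash
python3 - <<'E'
from h import *
a=load("scene12")["frame"];b=load("side12")["frame"]
cv2.imwrite("pics/i1.png",np.hstack([cv2.resize(a[280:330,190:240],None,fx=8,fy=8,interpolation=2),cv2.resize(a[225:275,235:285],None,fx=8,fy=8,interpolation=2)]))
cv2.imwrite("pics/i2.png",cv2.resize(b[135:185,355:415],None,fx=10,fy=10,interpolation=2))
E
```

```text
(no output)
```

View pics/i1.png

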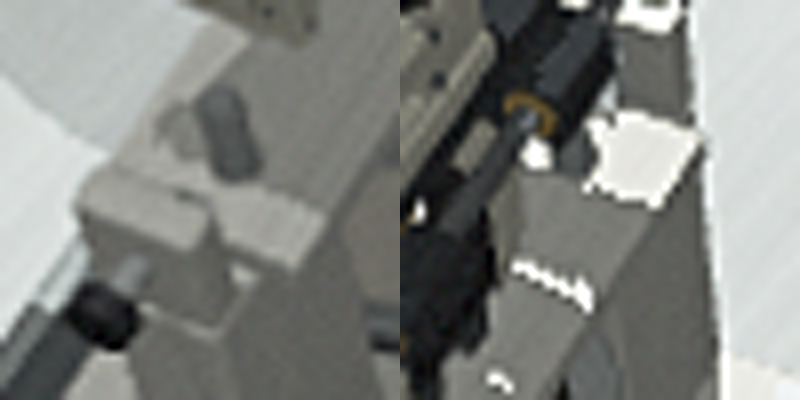

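View pics/i2.png

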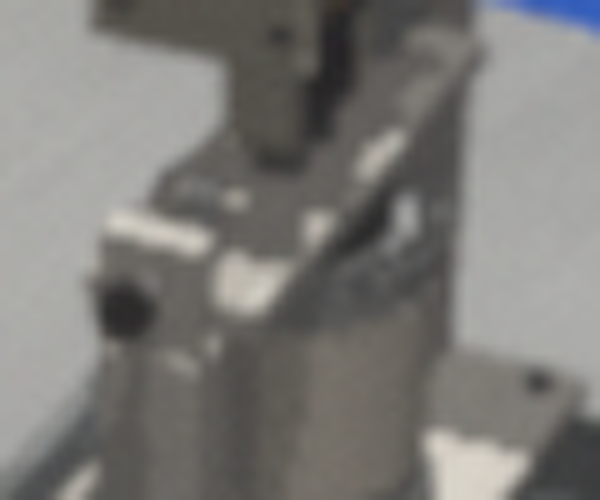

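Height estimates from the scene corners put the bar's origin at about 0.217 at both ends: level, but not yet clearly latched. I'll press on in small steps and watch the load.

```bash
python3 -m inch '[[[1,0.3,0,2,0],[1,0,0,0,0]]]'; python3 -m inch '[[[1,0.3,0,2,0],[1,0,0,0,0]]]'; python3 go.py 0.5285 -0.1974 0.213 98.08
```

```text
clock: 24.55
position: [0.5295, -0.1976, 0.2113]
ee_rot: [0.218, -3.131, 0.012]
force: [-4.5, -0.5, 7.7]
width: 0.476
clock: 24.75
position: [0.5296, -0.1976, 0.2113]
ee_rot: [0.217, -3.132, 0.014]
force: [-5.6, 0.6, 7.9]
width: 0.477
t 24.75 pos [ 0.5296 -0.1976  0.2113] yaw_y 97.92 tilt 0.51 width 0.477 F [-5.63  0.58  7.88] T [0.51 1.07 0.09] j7 1.60
toolz xy mrad [-1.  -8.8] y-axis z mrad -8.6 x-axis z mrad 2.2
shift tool mm [ 1.1  0.4 -1.7]
turn tool deg -0.16 joints [ 0.9   0.47 -0.92  1.64  0.41  1.23  1.6 ]
```

The bolt knobs show whether the bolts have snapped. I'll compare them across the initial, part-pressed and current pictures.

```bash
python3 - <<'E'
from h import *
r=[]
for n,x,y in(("scene",195,305),("scene",255,212),("side",358,152)):
    r.append(np.hstack([cv2.resize(load(n+t)["frame"][y:y+25,x:x+25],None,fx=8,fy=7.5,interpolation=2) for t in("0","10","11","12")]))
cv2.imwrite("pics/j.png",np.vstack(r))
E
```

```text
(no output)
```

View pics/j.png

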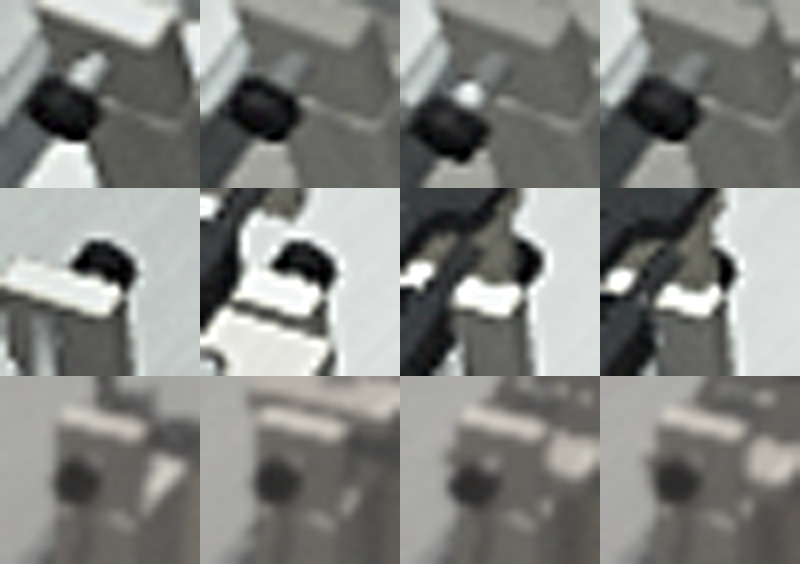

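Both knobs were pushed out in the part-pressed picture (11) and are back at their rest position in picture 12, so both bolts have snapped over the bar. Now I'll ease off the load and let go.

```bash
python3 -m inch '[[[1,0.3,0,-1,0],[1,0,0,-0.5,0]]]'; python3 go.py;  python3 -m inch '[[[0.3,0,0,0,0],[0.3,0,0,0,0],[0.3,0,0,0,0],[0.3,0,0,0,0],[0.3,0,0,0,0],[0.3,0,0,0,0]]]' 5; python3 go.py
```

```text
clock: 24.95
position: [0.5294, -0.1978, 0.2126]
ee_rot: [0.216, -3.133, 0.013]
force: [-0.5, -1.7, -0.8]
width: 0.476
t 24.95 pos [ 0.5294 -0.1978  0.2126] yaw_y 97.91 tilt 0.48 width 0.476 F [-0.46 -1.68 -0.8 ] T [0.94 0.08 0.18] j7 1.60
toolz xy mrad [-0.8 -8.4] y-axis z mrad -8.2 x-axis z mrad 1.9
clock: 25.55
position: [0.5305, -0.1975, 0.2118]
ee_rot: [-0.218, 3.134, -0.012]
force: [0.0, -0.4, 0.3]
width: 0.701
t 25.55 pos [ 0.5305 -0.1975  0.2118] yaw_y 97.96 tilt 0.45 width 0.701 F [ 0.02 -0.37  0.35] T [ 0.09 -0.19 -0.01] j7 1.60
toolz xy mrad [ 0.8 -7.8] y-axis z mrad -7.8 x-axis z mrad 0.3
```

Released, and the forces are about zero. Raising straight up.

```bash
python3 -m inch '[[[0.3,0,0,-5,0],[0.3,0,0,-8,0],[0.3,0,0,-10,0],[0.3,0,0,-15,0],[0.3,0,0,-15,0],[0.3,0,0,-15,0],[0.3,0,0,-20,0],[0.3,0,0,-20,0],[0.3,0,0,0,0]]]'; python3 go.py;
```

```text
clock: 26.45
position: [0.531, -0.1958, 0.3307]
ee_rot: [-0.219, 3.13, -0.014]
force: [0.6, 0.7, -0.2]
width: 0.703
t 26.45 pos [ 0.531  -0.1958  0.3307] yaw_y 98.01 tilt 0.55 width 0.703 F [ 0.57  0.66 -0.18] T [ 0.1  -0.12 -0.02] j7 1.67
toolz xy mrad [ 4.9 -8.4] y-axis z mrad -9.0 x-axis z mrad -3.6
```

```bash
python3 -m inch '[[[0.3,0,0,-20,0],[0.3,-15,0,-10,0],[0.3,-20,0,0,0],[0.3,-20,0,0,0],[0.3,-15,0,0,0],[0.3,0,0,0,0],[0.3,0,0,0,0]]]'; python3 go.py;python3 snap.py 13 scene side wrist;python3 - <<'E'
from h import *
a=load("scene13")["frame"];b=load("side13")["frame"]
A=cv2.resize(a[215:325,190:290],(500,550),interpolation=2)
B=cv2.resize(b[110:190,355:400],(300,550),interpolation=2)
cv2.imwrite("pics/k.png",np.hstack([A,B]))
E
```

```text
clock: 27.15
position: [0.6014, -0.1857, 0.3641]
ee_rot: [-0.217, 3.129, -0.016]
force: [0.2, 0.5, 0.1]
width: 0.696
t 27.15 pos [ 0.6014 -0.1857  0.3641] yaw_y 97.94 tilt 0.66 width 0.696 F [0.21 0.5  0.07] T [ 0.16 -0.16 -0.01] j7 1.61
toolz xy mrad [ 6.1 -9.7] y-axis z mrad -10.5 x-axis z mrad -4.7
```

View pics/k.png

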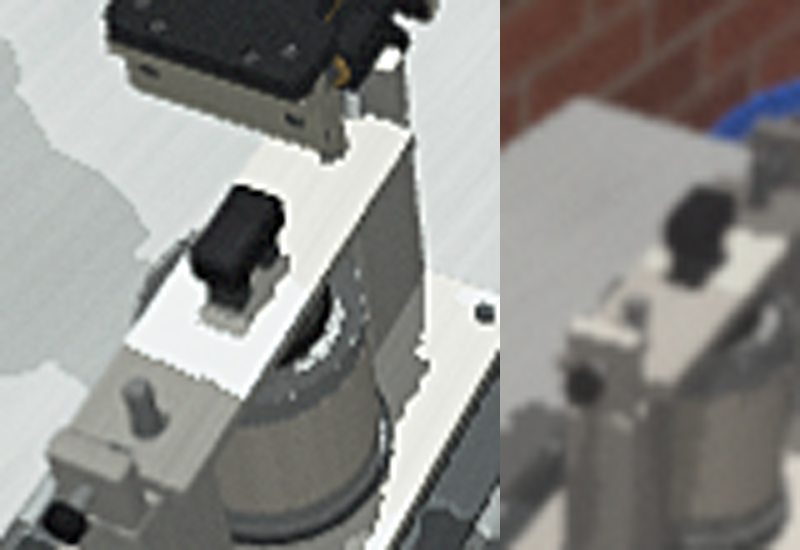

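View pics/wrist13.png

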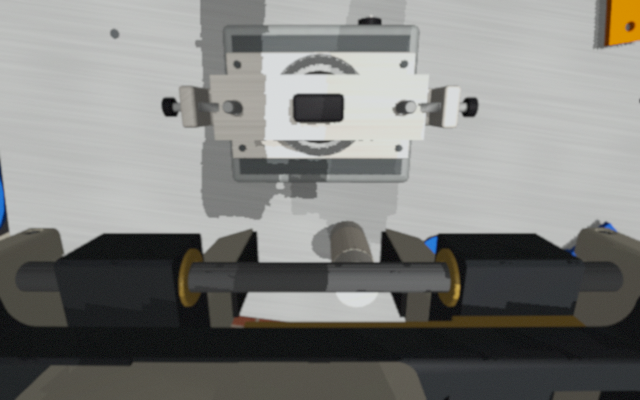

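The bar stays down, with both bolt noses over its ends (wrist view, (212,107) and (427,107)). One last check of height and level.

```bash
python3 - <<'E'
from h import *
np.set_printoptions(precision=4,suppress=True)
w=load("wrist13");f=w["frame"]
cv2.imwrite("pics/l.png",np.hstack([cv2.resize(f[60:150,170:250],None,fx=5,fy=5,interpolation=2),cv2.resize(f[60:150,395:475],None,fx=5,fy=5,interpolation=2)]))
g=cv2.cvtColor(f,cv2.COLOR_BGR2GRAY)
E
```

```text
(no output)
```

View pics/l.png

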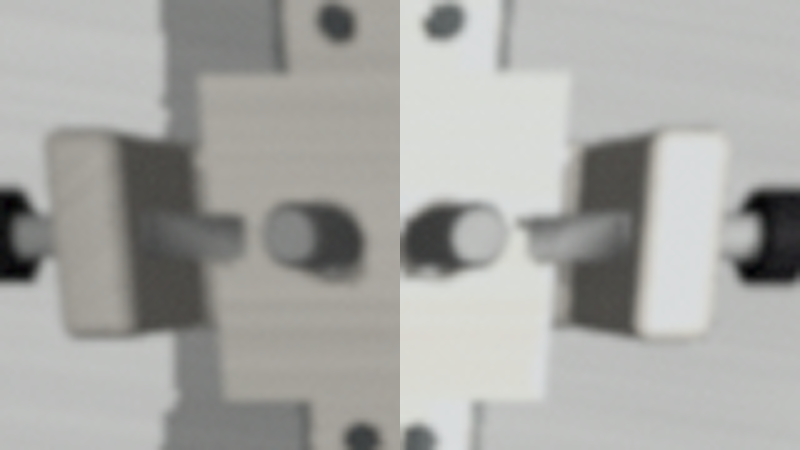

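```bash
python3 - <<'E'
from h import *
np.set_printoptions(precision=4,suppress=True)
w=load("wrist13")
c=lambda p,o:((p[0]+.5)/5-.5+o[0],(p[1]+.5)/5-.5+o[1])
C=[c((198,73),(170,60)),c((173,73),(395,60)),c((145,402),(395,60)),c((222,402),(170,60))]
for z in(.233,.239,.245):
    X=onz(w,C,z,w["pose"]);L=lambda i,j:round(1000*np.linalg.norm(X[i]-X[j]),1)
    print(z,"long",L(0,1),L(3,2),"short L/R",L(0,3),L(1,2),"mid",X.mean(0)[:2])
T=[c((291,233),(170,60)),c((78,234),(395,60))]
P=onz(w,T,.266,w["pose"]);print("pins mid",P.mean(0),1000*np.linalg.norm(P[0]-P[1]))
S=load("scene13")
print("bystanders moved? diff:",[float(cv2.absdiff(load("scene0")["frame"],S["frame"])[y:y+h,x:x+ww].mean().round(1)) for x,y,ww,h in((330,130,40,60),(325,285,40,75),(358,272,45,42))])
E
python3 -c "
from cell import workorder
print(workorder.sign_off())"
```

```text
0.233 long 208.3 208.9 short L/R 61.9 61.5 mid [ 0.5311 -0.1972]
0.239 long 204.5 205.0 short L/R 60.8 60.4 mid [ 0.5311 -0.1971]
0.245 long 200.7 201.2 short L/R 59.7 59.2 mid [ 0.5311 -0.1971]
pins mid [ 0.5297 -0.1969  0.266 ] 159.05440124546655
bystanders moved? diff: [16.4, 14.6, 17.3]
the job is handed in; nothing more can be done
None
```

View pics/scene13.png

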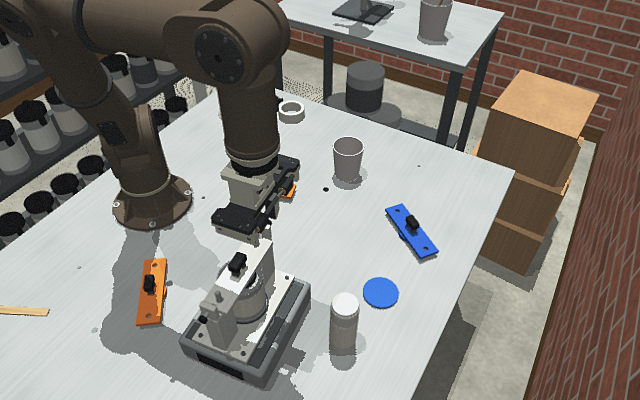

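The bar is clamped under both bolts and stays down by itself; I handed the job in at about 27 s. I picked up the bare aluminium bar by its 44 mm grip length, lowered it over both pins without any contact force, pressed it down in small steps and let go.

**Last checks that passed**
- **Bolts:** both bolt knobs moved out as the bar went down and were back at rest afterwards, and both noses lie over the bar's ends.
- **Height and level:** in the wrist picture the bar measures about 204.5 to 205 mm long at the latched height (top at 0.239 m), good to about ±2 mm. Both ends match, so it is level.
- **Position:** the bar's centre is within about 1.5 mm of the midpoint between the pins.
- **Load:** the highest press I read, at the ends of moves, was about 12 N down and 6 N sideways, well under 50 N. Forces were about zero after letting go, and the gripper is clear.
- **Bystanders:** the cup, can and spare lid appear at the same pixels as at the start.

**Checks that failed or disagreed**
- **First grasp:** it closed on nothing. The pictures showed the real fingertips about 39 mm short of the reported tool point, so I corrected for that and gripped on the second try.
- **Heights:** a rough corner estimate from the scene camera read about 3 mm higher than the arm's own height while pressing.
- **Pixel comparison:** my automatic before/after comparison of the bystanders gave a difference of about 15 grey levels. I only looked into it after handing in; by eye nothing has moved, so I put it down to lighting and image noise.

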